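# Gauge a batch of clevises in the clamped check nest

## Task

Check this batch of clevises: lift every one out of the yellow bin that holds them and stand it in the channel of the check nest, all in one row with their slots in line along the channel, then swing the clamp over centre so its bar rests on their feet. Slide the gauge blade from its wooden stand down between the ears of all of them at once until it sits fully and level on the slot floors, centred along the nest, pause there for about a second, then put it back fully down in its stand. Only then throw the clamp open, move every clevis to the shallow plywood tray, standing upright, and leave the bystanding things where they are.

Things in the scene. Friction and masses are not known exactly. Their poses are not given: they have to be found in the camera images.
- nest: Fixed dark steel check nest, plate 110 (x) x 190 (y) x 12 mm with a channel along its y: floor 12 mm above the table, clear width 64 mm (foot + 4), clear length 174 mm; side walls upright to 18 mm height, then flared to 25 mm. Holds up to three clevises in a row, slots along y, e.g. at y = -55, 0, 55 mm. Origin: centre of underside, on the channel's middle line; +x is away from the robot.
- clamp_pivot (a point): The clamp's pivot, fixed: 125 mm to the nest's +x, y = 0, 35 mm above the table; axis along the nest's y. Its bracket is 50 mm high, 34 mm (x) by 34 mm (y).
- clamp (a joint): Over-centre clamp, one rigid lever: arm with cross bar, and handle at right angles to it. 0 rad = shut on clevises: arm level towards the nest's -x, handle straight up. Grows as it opens, stop at 1.3 (arm and bar up, handle leaning away from the robot). Weighted: past dead centre, about 0.65 rad, it falls gently by itself to that side and stays. Needs about 4 N. Empty it sinks to -0.06.
- clamp_bar (a point): Centre of the clamp's steel cross bar, 99 mm from the pivot, moves with the clamp. Bar 160 mm (along nest y) x 8 x 12 mm; shut, it rests on the +x side of the clevis feet, underside 24 mm above the table. The arm to it is 14 mm wide (y), 10 mm thick.
- clamp_grip (a point): Point in the clamp's round black handle, 85 mm from the pivot, moves with the clamp. Handle 22 mm thick, from 50 to 115 mm from the pivot.
- bin: Fixed yellow plastic bin that holds the clevises (other yellow and green bins of bolts stand at the table edges), 250 (x) x 160 (y) x 55 mm, open top, walls and floor 5 mm. Origin: centre of the underside.
- tray: Fixed shallow plywood tray, 250 (x) x 160 (y) x 22 mm, open top, walls and floor 5 mm, for the checked clevises. Origin: centre of the underside.
- stand: Fixed low wooden blade stand, slot along its y: 120 mm long, about 9 mm wide with flared mouth, slot floor 6 mm above the table, top about 33 mm. Origin: centre of the underside.
- blade: Steel gauge blade standing on edge: plate 160 (its y) x 5 (its x) x 56 mm high, with a black grip block on its top edge 60 (y) x 14 (x) x 30 mm (56 to 86 mm above the lower edge; pinch this across its 14 mm). Origin: centre of the lower edge, z up; a half turn makes no difference. 0.4 kg. Starts upright in the stand, lower edge on the slot floor.
- clevis0: Aluminium clevis, all alike (absent: None): foot 60 (x) x 44 (y) x 12 mm, two upright ears to 60 mm above the underside, each 12 mm thick, 36 mm over their outer faces along x (grip there); between them a slot 12 mm wide, open at top and y ends, floor 12 mm up. Origin: centre of underside; half turn is the same. 0.25 kg. Starts upright in the bin, slot about along bin x.
- clevis1: Aluminium clevis, all alike (absent: None): foot 60 (x) x 44 (y) x 12 mm, two upright ears to 60 mm above the underside, each 12 mm thick, 36 mm over their outer faces along x (grip there); between them a slot 12 mm wide, open at top and y ends, floor 12 mm up. Origin: centre of underside; half turn is the same. 0.25 kg. Starts upright in the bin, slot about along bin x.
- clevis2: Aluminium clevis, all alike (absent: None): foot 60 (x) x 44 (y) x 12 mm, two upright ears to 60 mm above the underside, each 12 mm thick, 36 mm over their outer faces along x (grip there); between them a slot 12 mm wide, open at top and y ends, floor 12 mm up. Origin: centre of underside; half turn is the same. 0.25 kg. Starts upright in the bin, slot about along bin x.
- jar: Bystander: jar with a steel cap, 58 mm across, 85 mm high; origin at its foot.
- tumbler: Bystander: tumbler, 130 mm high, 80 mm across; origin at its foot.
- screwdriver: Bystander: screwdriver lying on the table.
- wrench: Bystander: wrench lying on the table.
- tape: Bystander: roll of tape, 100 mm across, 45 mm high.

How it is judged:
By the outcome, as a careful person would: the job done as asked, in the order asked, and still so for the second after the job is handed in, with the robot touching nothing.
Of clevis0, clevis1, clevis2 only 2 to 3 are there at a start; the rules pass over those that are not, and their reading is None.
At some moment in a run one of clevis0, clevis1, clevis2 may be knocked a few centimetres aside while the robot is not near it.
It also fails if it takes over 210 s, if anything falls off the work surface, if the arm or the gripper's body presses on something with over 40 N, if the wrist force passes 120 N, or if a joint passes its speed limit or range.

## Robot

A 6-joint arm with a two-finger parallel gripper is mounted at the origin on the work surface. World frame = base frame: x ahead of the robot, y to its left, z up, the work surface at z = 0. Lengths are in m, angles in rad, forces in N, time in s.
With the tool pointing down it reaches from about 0.425 to 0.95 m from the base axis. Payload 3.5 kg.
Tool frame: the origin (TCP) lies on the centre line of the jaws, within the pads' length; the fingertips stand 19 mm ahead of it and the grasp point (between the pads) is the TCP; z points along the fingers, y is the line along which they close (so a half turn about z gives the same grasp; the last joint's range is limited). The gripper opens to 85 mm and grips with 20 to 120 N. Pads are 22 mm wide; open, the fingers measure 114 mm over their backs; the gripper's body (76 mm by 85 mm) begins 54 mm behind the grasp point. The pads swing forward as they close: fully open they stand 13 mm farther back than shut.
Start: joints at [-1.29, 0.286, 1.577, -0, 1.279, -0.15], TCP at [0.282, -0.613, 0.211] pointing down, gripper open.
Joint ranges: [-2.77, 2.77], [-0.9, 2.22], [0.21, 2.48], [-1.53, 4.67], [0.24, 2.81], [-2.84, 2.84]. Speed limits (rad/s): [2.79, 2.79, 3.14, 3.14, 3.14, 3.14].

## Interface

Orientations are given as a unit quaternion [x, y, z, w].
In Python, from plant import ctrl, imaging gives the robot as it stands. The module is installed in compiled form; this text tells all that it offers.
- The arm moves only by the shell command python3 -m handwheel 'ROWS' [OPENING] [FORCE]. ROWS is JSON, one flat list of numbers, 6 for each row, row after row: the shift along the world's x, y, z in units of 150 mm (1.0 is 150 mm), then the turn, a rotation vector about the world's x, y, z in units of 90 degrees (1.0 is 90 degrees). In form: [tx, ty, tz, rx, ry, rz, tx, ty, tz, rx, ry, rz, ...]. A call has 1 to 5 rows; each row shifts and turns the commanded pose from where the row before left it; what a row does not reach is not made up. A row lasts 1/12 s, in which the tool goes at most 41.7 mm and 7.16 degrees, less where a joint would pass 70% of its speed; a pose out of reach is approached as far as the arm can. A call with a number of a shift or a turn outside -1 to 1 is refused whole. A call with a gripper value outside its range is refused whole. OPENING is the opening, from 0 (shut) to 1 (fully open), set as the call begins (- or left out, the last holds). The fingers move at their own pace and stop on an object; FORCE is the grip in N (left out, the last holds). Time passes only in rows, so rows that do not move let the fingers close. It gives the time, the measured TCP pose, the force, the opening and the grip force at its end, in the units of the state.
- ctrl.get_state(): the state, without advancing time (a new reading comes with each control period).
- imaging.read_camera(name): name is "scene" or "top"; returns (picture, depth): 480x640x3 uint8, blue, green, red; 480x640 float32, m along the optical axis (not along the pixel's ray), 0 where there is no reading.
- imaging.get_calibration(name): a dict with "fovy" (degrees; the focal length in pixels is half the picture's height over the tangent of half this angle, whatever the lens; pixels are square), "cx", "cy" (the principal point, pixels), "R" (3x3) and "t" (3): a world point X has camera coordinates R X + t. Camera axes: x right, y down, z forward; pixel columns grow to the right and rows downward; lengths in m; the calibration is good to about 2 mm. A picture is of the moment at which its call begins. get_calibration takes no time and is no camera call.
- ctrl.sign_off(): hands the job in; it is judged then, once.
The state is a dict: "time": time; "qpos": joint angles; "dq": joint speeds; "joint_efforts": joint torques, N m; "eef_pos": TCP position; "tcp_rot": TCP orientation; "contact_force": force on the tool from outside, world axes, zero at the start; "wrist_torque": the same for the moment, N m; "opening": opening from 0.0 (shut) to 1.0 (fully open); "finger_force": force on a finger pad.
Only numpy, scipy, OpenCV 4.12 (cv2) and the standard library are available. Lean on these libraries where they do the work, as an engineer would, in place of code of your own. Each camera call takes 0.05 s, during which the arm holds its last target. There are 200 camera calls.

## Working session

There is one attempt and no reset: what is moved stays moved. The work goes in short steps, Python scripts to look and compute and a shell command to move; the robot and the scene stay as the last step left them, time stands still between calls to the robot, and variables do not carry over. Pictures are saved under pics/ and viewed, at most 14 in all, crops included, and the job is handed in when it is done.

```bash
mkdir -p pics; ls
python3 - <<'E'
from plant import ctrl, imaging
import cv2,numpy as np
s=ctrl.get_state();print(s)
for n in("scene","top"):
    c=imaging.get_calibration(n);print(n,c)
    p,d=imaging.read_camera(n);cv2.imwrite(f"pics/{n}0.png",p);np.save(f"{n}0.npy",d)
E
```

```text
pics
{'time': 0.0, 'qpos': array([-1.29001715e+00,  2.87198970e-01,  1.57817369e+00,  1.05493269e-05,
        1.27857411e+00, -1.49971535e-01]), 'dq': array([ 0.00095253, -0.00035328, -0.00185311, -0.00084486,  0.00151106,
       -0.00032454]), 'joint_efforts': array([ 2.32362181e-04, -4.05980945e+01, -2.92626125e+01, -1.11345289e-04,
        5.77364874e-03, -3.69952645e-06]), 'eef_pos': array([ 0.28170002, -0.6126423 ,  0.2096268 ]), 'tcp_rot': array([ 9.76895894e-01,  2.13712488e-01, -7.18908746e-05, -1.17487320e-03]), 'contact_force': array([-0.44978779, -0.91365332, -0.69052039]), 'wrist_torque': array([ 0.00095165,  0.02103871, -0.00289198]), 'finger_force': 0.0, 'opening': 1.0023410564180784}
scene {'fovy': 52.28701390658852, 'cx': 312.2176646752173, 'cy': 244.50759702072992, 'R': array([[ 0.84562035,  0.53353876,  0.01620573],
       [ 0.32716922, -0.49407285, -0.8055137 ],
       [-0.42176597,  0.68646079, -0.59235551]]), 't': array([-0.45842285, -0.09110191,  1.42738685])}
top {'fovy': 52.88434023641713, 'cx': 321.0970750438049, 'cy': 239.61566303499723, 'R': array([[ 6.60738400e-02, -9.97814590e-01,  5.39939756e-04],
       [-9.77360142e-01, -6.48283614e-02, -2.01406147e-01],
       [ 2.01000995e-01,  1.27799619e-02, -9.79507668e-01]]), 't': array([-0.03471901,  0.57819133,  1.02552414])}
```

View pics/top0.png

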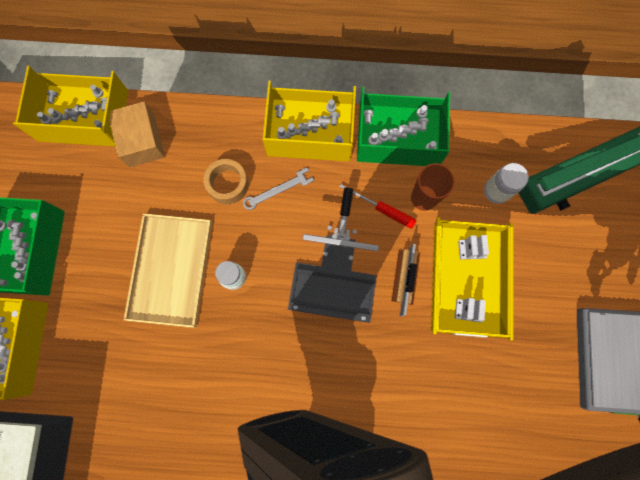

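View pics/scene0.png

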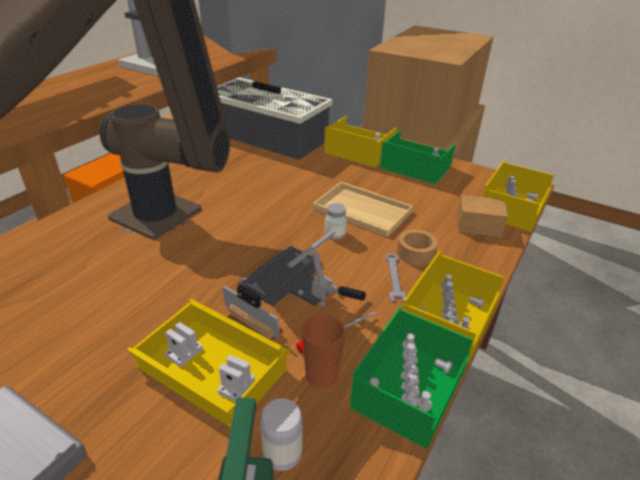

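The top view shows 2 clevises in the yellow bin, at about (473,246) and (470,309). The blade is in its stand at (410,275), the nest at (333,292) with the clamp open and its handle at (347,200), the tray at (170,270) and the jar at (230,275). Next I'll measure them from depth.

```bash
cat > h.py <<'E'
from plant import ctrl, imaging
import cv2,numpy as np
def cloud(n="top",d=None):
    c=imaging.get_calibration(n)
    p=None
    if d is None: p,d=imaging.read_camera(n)
    f=240/np.tan(np.radians(c["fovy"]/2))
    v,u=np.mgrid[:480,:640]
    X=np.stack([(u-c["cx"])/f*d,(v-c["cy"])/f*d,d],-1)
    W=(X-c["t"])@c["R"]
    W[d<=0]=np.nan
    return W,p
def rect(W,u0,u1,v0,v1,z0,z1,name=""):
    s=W[v0:v1,u0:u1].reshape(-1,3); s=s[(s[:,2]>z0)&(s[:,2]<z1)]
    if len(s)<4: print(name,"n",len(s));return
    r=cv2.minAreaRect((s[:,:2]*1000).astype(np.float32))
    print(name,"n",len(s),"c",np.round(r[0],1),"size",np.round(r[1],1),"ang",round(r[2],1),"med",np.round(np.median(s,0)*1000,1),"min",np.round(s.min(0)*1000),"max",np.round(s.max(0)*1000))
    return s
E
python3 - <<'E'
from h import *
W,_=cloud(d=np.load("top0.npy"))
print("table",[np.round(W[v,u],4) for v,u in((380,200),(200,270),(360,520),(350,130))])
rect(W,455,495,228,268,.055,.075,"cA")
rect(W,450,495,288,328,.055,.075,"cB")
rect(W,425,520,215,345,.045,.06,"bin")
rect(W,120,215,205,330,.015,.03,"tray")
rect(W,395,425,235,320,.083,.105,"grip")
rect(W,395,425,235,320,.05,.07,"blade")
rect(W,395,425,235,320,.025,.037,"stand")
rect(W,285,380,255,325,.019,.032,"nesttop")
rect(W,285,380,255,325,.008,.016,"nestfloor")
rect(W,298,385,230,253,.10,.16,"bar")
rect(W,335,360,183,222,.03,.14,"handle")
rect(W,405,460,160,212,.10,.15,"tumbler")
rect(W,212,250,258,295,.07,.1,"jar")
W,_=cloud("scene",np.load("scene0.npy"))
rect(W,160,205,320,365,.055,.075,"s cA")
rect(W,215,256,350,400,.055,.075,"s cB")
rect(W,235,265,275,310,.083,.105,"s grip")
rect(W,335,368,284,302,.02,.14,"s handle")
E
python3 - <<'E'
import cv2
p=cv2.imread('pics/top0.png')[170:350,270:530];cv2.imwrite('pics/c.png',cv2.resize(p,(780,540),interpolation=cv2.INTER_CUBIC))
E
```

```text
table [array([0.2537, 0.2527, 0.0034]), array([0.6801, 0.1336, 0.0013]), array([ 0.3443, -0.4609,  0.0021]), array([ 3.080e-01,  4.194e-01, -4.000e-04])]
cA n 267 c [ 590.3 -349.8] size [45.  37.1] ang 5.4 med [ 590.1 -346.7   64.1] min [ 566. -370.   55.] max [ 613. -330.   70.]
cB n 286 c [ 447.5 -342.8] size [37.9 44.1] ang 85.1 med [ 446.6 -342.9   64.4] min [ 424. -362.   55.] max [ 470. -323.   71.]
bin n 1923 c [ 519.4 -340.3] size [172.7 261.1] ang 89.3 med [ 517.1 -348.2   54.1] min [ 388. -428.   45.] max [ 651. -253.   60.]
tray n 946 c [495.9 350.5] size [161.9 250.4] ang 87.8 med [493.5 359.6  21.7] min [368. 267.  15.] max [623. 436.  29.]
grip n 198 c [ 504.1 -196.6] size [14.6 60.1] ang 84.7 med [ 503.4 -196.2   91.4] min [ 474. -206.   83.] max [ 534. -187.   99.]
blade n 145 c [ 504.4 -194.9] size [ 11.2 157.5] ang 84.6 med [ 474.7 -193.1   61.1] min [ 426. -207.   50.] max [ 583. -186.   70.]
stand n 362 c [ 504.2 -196.6] size [ 31.5 159.6] ang 83.7 med [ 515.3 -190.4   30.6] min [ 425. -219.   25.] max [ 584. -176.   37.]
nesttop n 791 c [483.8 -31. ] size [185.6 
[... 522 characters left out ...]
 718.7 -240.3  122.4] min [ 671. -275.  100.] max [ 751. -197.  135.]
jar n 455 c [487.9 201.2] size [50.1 49.7] ang 49.4 med [488.  199.9  85. ] min [463. 176.  71.] max [514. 227.  91.]
s cA n 350 c [ 433.1 -368.8] size [91. 77.] ang 87.7 med [ 450.7 -347.3   64. ] min [ 396. -416.   55.] max [ 473. -323.   68.]
s cB n 438 c [ 607.9 -362.8] size [67.8 91.4] ang 34.1 med [ 594.9 -356.    64.2] min [ 568. -418.   55.] max [ 645. -329.   69.]
s grip n 193 c [ 506.6 -197.7] size [17.1 60.1] ang 83.0 med [ 508.9 -199.5   91.2] min [ 477. -207.   83.] max [ 537. -186.   95.]
s handle n 293 c [667.7 -51.1] size [20.7 77.7] ang 86.1 med [674.9 -54.2  62.7] min [629. -64.  44.] max [707. -39.  77.]
```

View pics/c.png

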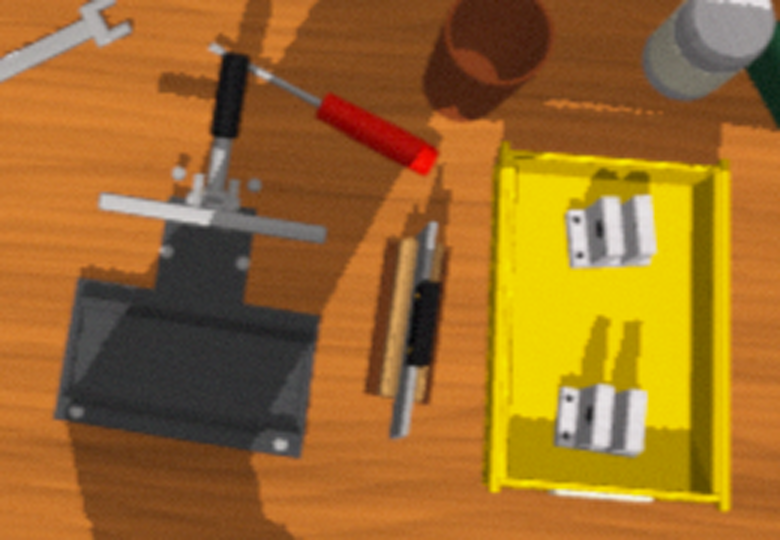

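Run:
```python
from h import *
for n in("top","scene"):
    W,_=cloud(n,np.load(n+"0.npy")); P=W.reshape(-1,3)*1000
    def box(c,h,z0,z1,name):
        q=P[(abs(P[:,0]-c[0])<h[0])&(abs(P[:,1]-c[1])<h[1])&(P[:,2]>z0)&(P[:,2]<z1)]
        r=cv2.minAreaRect(q[:,:2].astype(np.float32));print(n,name,len(q),np.round(r[0],1),np.round(r[1],1),round(r[2],1),"medz",round(np.median(q[:,2]),1));return q
    box((590,-350),(35,32),61,70,"cA");box((447,-343),(35,32),61,70,"cB");box((504,-196),(40,15),86,100,"grip")
    box((567,-39),(30,90),118,145,"bar");box((665,-48),(45,25),45,85,"handle")
    a=np.radians(-5);ex=np.array([np.cos(a),np.sin(a)]);ey=np.array([-ex[1],ex[0]])
    L=P[:,:2]-np.array([483,-31]);x=L@ex;y=L@ey;z=P[:,2]
    m=(z>-5)&(z<32)
    print("x prof (y 30..75)");b=np.arange(-72,76,3)
    for s in (1,-1):
        k=m&(s*y>30)&(s*y<75);print([(int(i),round(float(np.median(z[k&(abs(x-i)<1.5)])))) for i in b if (k&(abs(x-i)<1.5)).sum()>2])
    k=m&(abs(x)<25);print("y prof",[(int(i),round(float(np.median(z[k&(abs(y-i)<1.5)])))) for i in list(range(-104,-74,3))+list(range(76,106,3)) if (k&(abs(y-i)<1.5)).sum()>2])
```

```text
top cA 224 [ 590.5 -349.8] [44.4 37.1] 5.3 medz 64.4
top cB 244 [ 447.2 -342.7] [37.3 44.2] 86.3 medz 64.8
top grip 188 [ 504.1 -196.7] [14.5 59.9] 84.2 medz 91.5
top bar 460 [565.1 -38.6] [159.4  19.2] 85.2 medz 132.7
top handle 325 [661.5 -47.6] [21.8 82.1] 84.4 medz 63.1
x prof (y 30..75)
[(-72, 1), (-69, 3), (-66, 12), (-63, 12), (-60, 12), (-57, 19), (-54, 24), (-51, 24), (-48, 21), (-45, 15), (-42, 13), (-39, 12), (-36, 12), (-33, 12), (-30, 12), (-27, 12), (-24, 12), (-21, 12), (-18, 12), (-15, 12), (-12, 13), (-9, 12), (-6, 12), (-3, 12), (0, 12), (3, 12), (6, 12), (9, 12), (12, 13), (15, 12), (18, 15), (21, 21), (24, 26), (27, 24), (30, 18), (33, 11), (36, 13), (39, 12), (42, 10), (45, 1), (48, 1), (51, 0), (54, 1), (57, 0), (60, 0), (63, 1), (66, 1), (69, -1), (72, 1), (75, -1)]
[(-72, 0), (-69, 9), (-66, 12), (-63, 12), (-60, 12), (-57, 18), (-54, 26), (-51, 24), (-48, 20), (-45, 13), (-42, 12), (-39, 12), (-36, 13), (-33, 13), (-30, 12), (-27, 13), (-24, 12), (-21, 12), (-18, 12), (-15, 12), (-12, 12), (-9, 13), (-6, 12), (-3, 11), (0, 13), (3, 12), (6, 12), (9, 12), (12,
[... 974 characters left out ...]
 (33, 12), (36, 12), (39, 11), (42, 7), (45, 2), (48, 0), (51, 2), (54, 11), (57, 11), (63, 12), (69, 1), (75, 1)]
[(-69, 12), (-66, 12), (-54, 24), (-51, 24), (-48, 20), (-45, 15), (-42, 12), (-39, 11), (-36, 12), (-33, 12), (-30, 13), (-27, 12), (-24, 12), (-21, 13), (-18, 12), (-15, 13), (-12, 12), (-9, 12), (-6, 12), (-3, 12), (0, 12), (3, 12), (6, 12), (9, 13), (12, 13), (24, 24), (27, 22), (30, 15), (33, 12), (36, 13), (39, 11), (42, 6), (45, 1), (48, 1), (51, 1), (54, 0), (57, 1), (60, 1), (63, 1), (66, 1), (69, 1), (72, 1), (75, 2)]
y prof [(-101, 0), (-98, 0), (-95, 7), (-92, 14), (-89, 19), (-86, 19), (-80, 14), (-77, 13), (76, 12), (79, 12), (82, 12), (85, 14), (88, 16), (91, 18)]
```

```bash
cat >> h.py <<'E'
EX=np.array([np.cos(np.radians(-5)),np.sin(np.radians(-5))]);EY=np.array([-EX[1],EX[0]]);N=np.array([470.3,-29.9])
def nest(x,y): return N+x*EX+y*EY
def go(x,y,z,ya=None):
    "units still to go to TCP (mm) with jaw line at angle ya (deg, mod 180), tool down"
    from scipy.spatial.transform import Rotation as Ro
    s=ctrl.get_state();p=s["eef_pos"]*1000;R=Ro.from_quat(s["tcp_rot"])
    d=(np.array([x,y,z])-p)/150
    M=R.as_matrix();cur=np.degrees(np.arctan2(M[1,1],M[0,1]))
    o=f"t {s['time']:.1f} pos {np.round(p,1)} jaw {cur:.1f} axis {np.round(M[:,2],3)} q {np.round(s['qpos'],2)} F {np.round(s['contact_force'],1)} op {s['opening']:.2f} ff {s['finger_force']:.0f}\n GO {np.round(d,3)}"
    if ya is not None:
        t=(ya-cur+90)%180-90;o+=f" turn {t/90:.3f} (alt {(t-np.sign(t)*180)/90:.3f})"
    print(o)
def look(c,z=(61,70),h=35,n=("top","scene")):
    for k in n:
        W,_=cloud(k);P=W.reshape(-1,3)*1000
        q=P[(np.hypot(P[:,0]-c[0],P[:,1]-c[1])<h)&(P[:,2]>z[0])&(P[:,2]<z[1])]
        if len(q)<5: print(k,"few",len(q));continue
        r=cv2.minAreaRect(q[:,:2].astype(np.float32));print(k,len(q),np.round(r[0],1),np.round(r[1],1),round(r[2],1),"z",round(np.median(q[:,2]),1))
E
H="python3 -m handwheel"
$H '[0.206,0.175,0,0,0,-0.072,0.206,0.175,0,0,0,-0.072,0.206,0.175,0,0,0,-0.071,0.206,0.175,0,0,0,0,0.206,0.175,0,0,0,0]' 0.65 60
$H '[0.206,0.175,0,0,0,0,0.206,0.175,0,0,0,0,0.206,0.175,0,0,0,0,0.206,0.175,0,0,0,0,0.206,0.175,0,0,0,0]'
$H '[0,0,0,0,0,0,0,0,0,0,0,0]'
python3 -c "
from h import *
look((590,-350),n=('scene',));go(590.5,-350,50,95.4)"
```

```text
time: 0.52
eef_pos: [0.4373, -0.4804, 0.2103]
tcp_rot: [0.999, 0.046, -0.0, -0.0]
contact_force: [-0.1, -0.8, -0.1]
opening: 0.649
finger_force: 0.0
time: 0.93
eef_pos: [0.5919, -0.349, 0.2104]
tcp_rot: [0.999, 0.047, -0.0, -0.0]
contact_force: [-0.0, -0.7, 0.3]
opening: 0.648
finger_force: 0.0
time: 1.1
eef_pos: [0.5921, -0.3487, 0.2101]
tcp_rot: [0.999, 0.049, -0.001, -0.0]
contact_force: [-0.1, -0.2, -0.6]
opening: 0.651
finger_force: 0.0
scene 314 [ 591.7 -349.6] [46.  39.3] 3.8 z 65.0
t 1.1 pos [ 591.  -350.   210.2] jaw -84.6 axis [-0.001  0.    -1.   ] q [-0.68  0.31  1.54 -0.    1.28  0.79] F [-0.3 -0.3  0.1] op 0.65 ff 0
 GO [-0.003  0.    -1.068] turn -0.000 (alt 2.000)
```

```bash
H="python3 -m handwheel"
$H '[0,0,-0.25,0,0,0,0,0,-0.25,0,0,0,0,0,-0.25,0,0,0,0,0,-0.2,0,0,0,0,0,-0.118,0,0,0]'
$H '[0,0,0,0,0,0,0,0,0,0,0,0,0,0,0,0,0,0,0,0,0,0,0,0,0,0,0,0,0,0]' 0 60
$H '[0,0,0.05,0,0,0,0,0,0.2,0,0,0,0,0,0.25,0,0,0,0,0,0.25,0,0,0,0,0,0.25,0,0,0]'
$H '[0,0,0,0,0,0]'
python3 -c "
from h import *
p=nest(0,50);go(p[0],p[1],200,-5)"
```

```text
time: 1.57
eef_pos: [0.5869, -0.3506, 0.0455]
tcp_rot: [0.999, 0.045, -0.003, -0.002]
contact_force: [0.1, -0.3, 0.0]
opening: 0.65
finger_force: 0.0
time: 1.98
eef_pos: [0.592, -0.3522, 0.0536]
tcp_rot: [0.999, 0.046, 0.002, 0.001]
contact_force: [0.0, 0.2, 0.5]
opening: -0.002
finger_force: 0.0
time: 2.4
eef_pos: [0.5909, -0.3506, 0.2039]
tcp_rot: [0.999, 0.047, 0.0, 0.0]
contact_force: [0.2, -0.6, 0.2]
opening: 0.005
finger_force: 0.0
time: 2.48
eef_pos: [0.5951, -0.3538, 0.2142]
tcp_rot: [0.999, 0.047, 0.007, 0.007]
contact_force: [1.3, -1.3, 3.3]
opening: -0.003
finger_force: 0.0
t 2.5 pos [ 595.1 -353.8  214.2] jaw -84.6 axis [ 0.015 -0.012 -1.   ] q [-0.68  0.31  1.54  0.    1.27  0.79] F [ 1.3 -1.3  3.3] op -0.00 ff 0
 GO [-0.803  2.492 -0.095] turn 0.885 (alt -1.115)
```

```bash
python3 -c "
from h import *
a,_=imaging.read_camera('scene');b,_=imaging.read_camera('top')
cv2.imwrite('pics/m.png',np.hstack([cv2.resize(a[240:440,100:320],(440,400)),cv2.resize(b[190:350,400:544],(360,400))]))
look((590,-350));go(590,-350,200,95)"
```

```text
top 166 [ 590.4 -349.6] [43.8 37.3] 4.7 z 64.7
scene 315 [ 592.1 -349.5] [45.7 38.5] 6.2 z 65.0
t 2.7 pos [ 590.5 -350.4  200.6] jaw -84.7 axis [-0.001  0.    -1.   ] q [-0.68  0.32  1.55 -0.    1.27  0.79] F [-0.9  0.3 -0.7] op -0.00 ff 0
 GO [-0.003  0.002 -0.004] turn -0.004 (alt 1.996)
```

View pics/m.png

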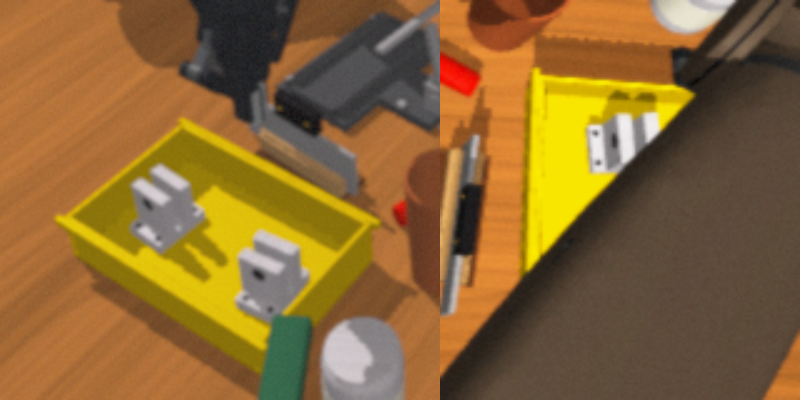

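```bash
python3 -c "
from h import *
s=ctrl.get_state();print(s['eef_pos'],s['qpos'])
for n in('scene','top'):
    c=imaging.get_calibration(n);f=240/np.tan(np.radians(c['fovy']/2))
    X=c['R']@s['eef_pos']+c['t'];print(n,'tcp px',f*X[0]/X[2]+c['cx'],f*X[1]/X[2]+c['cy'])
W,p=cloud('scene');P=W.reshape(-1,3)*1000
for z in range(120,330,15):
    q=P[(abs(P[:,0]-540)<150)&(abs(P[:,1]+330)<180)&(abs(P[:,2]-z)<7)]
    if len(q)>5:print(z,len(q),np.round(np.median(q,0)),q.min(0).round(),q.max(0).round())
cv2.imwrite('pics/g.png',cv2.resize(p[130:380,90:340],(600,600)))
"
```

```text
[ 0.59052399 -0.35035283  0.20056846] [-6.82952813e-01  3.19604624e-01  1.55458236e+00 -5.88307392e-06
  1.26816929e+00  7.94571659e-01]
scene tcp px 226.9999658373907 312.35123620131327
top tcp px 502.2009222582739 231.09945866550203
120 105 [ 681. -222.  120.] [ 674. -267.  113.] [ 690. -206.  127.]
135 67 [ 679. -233.  130.] [ 673. -266.  128.] [ 689. -205.  134.]
225 42 [ 600. -355.  228.] [ 584. -363.  221.] [ 603. -344.  232.]
240 108 [ 599. -358.  240.] [ 585. -365.  233.] [ 604. -336.  247.]
255 73 [ 600. -355.  254.] [ 587. -364.  248.] [ 604. -335.  262.]
270 212 [ 601. -358.  272.] [ 580. -387.  263.] [ 608. -313.  277.]
285 251 [ 601. -364.  287.] [ 577. -399.  278.] [ 610. -302.  292.]
300 289 [ 605. -346.  301.] [ 585. -411.  293.] [ 611. -290.  307.]
315 475 [ 602. -380.  314.] [ 583. -413.  308.] [ 613. -289.  322.]
```

View pics/g.png

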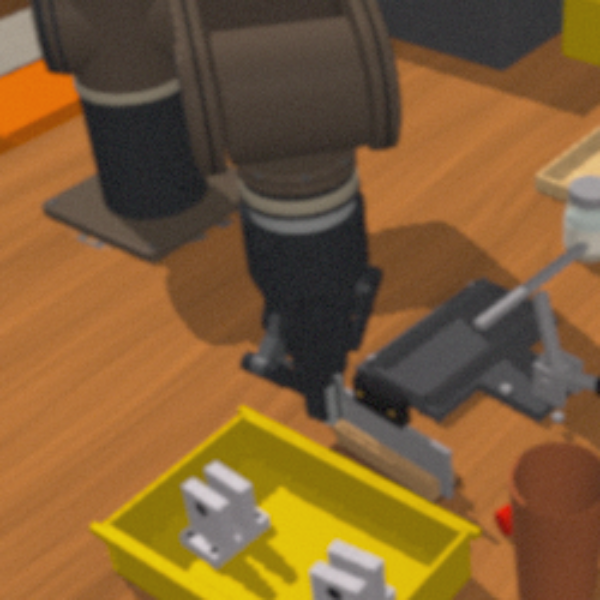

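The shut fingertips stand at z≈222 in the depth, but the reported TCP (200) puts them at 181, so there's a height discrepancy of about 40 mm. I'll check it again lower down before gripping.

```bash
H="python3 -m handwheel"
$H '[0,0,-0.25,0,0,0,0,0,-0.25,0,0,0,0,0,-0.1,0,0,0,0,0,0,0,0,0,0,0,0,0,0,0]' - | head -2
cat > tip.py <<'E'
from h import *
s=ctrl.get_state();e=s['eef_pos']*1000;print('tcp',e.round(1),s['opening'],s['qpos'].round(4))
for n in('scene','top'):
    W,p=cloud(n);P=W.reshape(-1,3)*1000
    q=P[(np.hypot(P[:,0]-e[0],P[:,1]-e[1])<45)&(P[:,2]>75)&(P[:,2]<300)]
    if len(q):print(n,len(q),'lowest z',np.sort(q[:,2])[:60:6].round(1))
E
python3 tip.py
$H '[0,0,0,0,0,0,0,0,0,0,0,0,0,0,0,0,0,0,0,0,0,0,0,0,0,0,0,0,0,0]' 0.65|head -1; python3 tip.py
```

```text
time: 3.15
eef_pos: [0.59, -0.3501, 0.1088]
tcp [ 590.  -350.1  108.8] -0.001631034625329942 [-0.6831  0.4038  1.6203  0.      1.1218  0.7946]
scene 2207 lowest z [129.7 133.9 135.7 137.  137.9 139.6 141.  141.9 142.9 144.2]
top 8 lowest z [194.  204.6]
time: 3.67
tcp [ 591.1 -351.   111.5] 0.6505438062085867 [-0.6832  0.401   1.6188  0.      1.1209  0.7946]
scene 2167 lowest z [135.4 137.6 138.6 139.5 140.5 141.6 142.6 143.7 144.2 144.9]
top 39 lowest z [137.6 143.8 152.5 172.4 183.5 187.6 193. ]
```

```bash
H="python3 -m handwheel"
$H '[0,0,-0.2,0,0,0,0,0,-0.2,0,0,0,0,0,-0.1,0,0,0,0,0,-0.05,0,0,0,0,0,0,0,0,0]' | grep -E 'pos|contact'
$H '[0,0,-0.05,0,0,0,0,0,-0.03,0,0,0,0,0,0,0,0,0]' | grep -E 'pos|contact'
python3 - <<'E'
from h import *
a,_=imaging.read_camera('scene');cv2.imwrite('pics/g2.png',cv2.resize(a[250:410,130:330],(600,480)));go(590.5,-350,10,95.3)
E
```

```text
eef_pos: [0.5895, -0.3497, 0.0256]
contact_force: [-0.1, 0.1, 0.0]
eef_pos: [0.5911, -0.351, 0.0166]
contact_force: [0.4, 0.3, -0.0]
t 4.5 pos [ 591.2 -351.    16.9] jaw -84.7 axis [ 0.001 -0.    -1.   ] q [-0.68  0.52  1.65 -0.    0.97  0.79] F [ 0.2 -0.1  0.2] op 0.65 ff 0
 GO [-0.005  0.007 -0.046] turn -0.000 (alt 2.000)
```

View pics/g2.png

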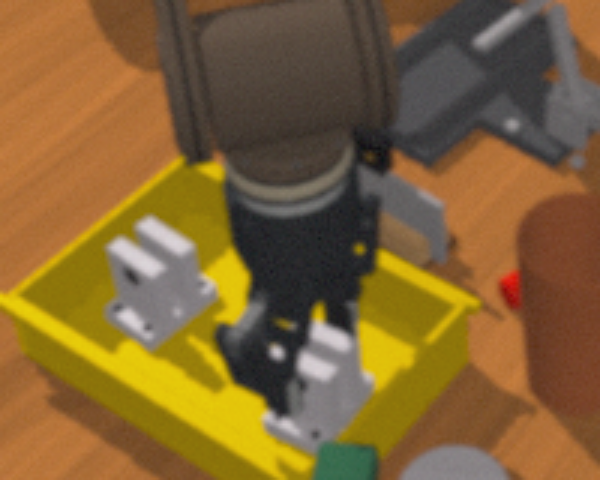

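```bash
H="python3 -m handwheel"
$H '[0,0,-0.04,0,0,0,0,0,0,0,0,0,0,0,0,0,0,0]' | grep -E 'pos|contact'
$H '[0,0,0,0,0,0,0,0,0,0,0,0,0,0,0,0,0,0,0,0,0,0,0,0,0,0,0,0,0,0]' 0 60| grep -E 'pos|contact|open|fing'
$H '[0,0,0.05,0,0,0,0,0,0.1,0,0,0,0,0,0.2,0,0,0,0,0,0.2,0,0,0,0,0,0.1,0,0,0]'| grep -E 'pos|contact|open|fing'
python3 - <<'E'
from h import *
a,_=imaging.read_camera('scene');cv2.imwrite('pics/g3.png',cv2.resize(a[190:410,130:330],(545,600)));
p=nest(0,50);go(p[0],p[1],160,-5)
look((590,-350),z=(100,200),n=('scene',))
E
```

```text
eef_pos: [0.5908, -0.3507, 0.0102]
contact_force: [-0.3, -0.8, -0.4]
eef_pos: [0.5912, -0.3511, 0.0108]
contact_force: [0.1, -0.2, 1.9]
opening: 0.415
finger_force: 61.4
eef_pos: [0.5924, -0.352, 0.1128]
contact_force: [0.8, -0.6, -1.7]
opening: 0.416
finger_force: 61.0
t 5.6 pos [ 593.8 -353.   115.8] jaw -84.7 axis [ 0.008 -0.007 -1.   ] q [-0.68  0.4   1.61 -0.    1.12  0.79] F [ 2.5 -1.5 -0.5] op 0.41 ff 61
 GO [-0.794  2.486  0.295] turn 0.885 (alt -1.115)
scene 1220 [ 600.4 -354.2] [67.2 43.4] 74.1 z 154.4
```

View pics/g3.png

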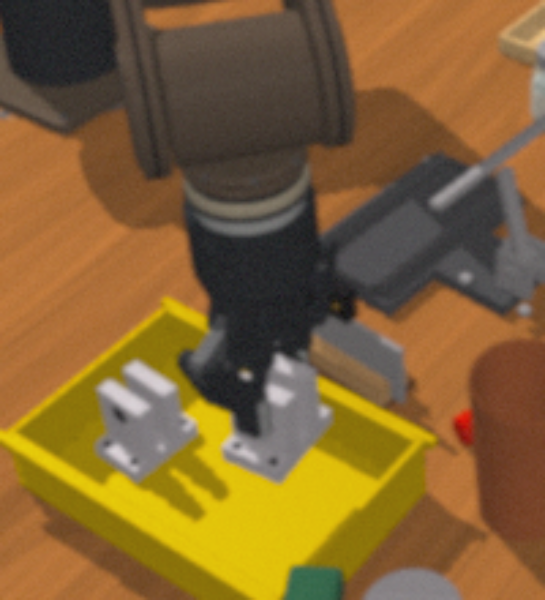

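```bash
H="python3 -m handwheel"
$H '[0,0,0.12,0,0,0,0,0,0.13,0,0,0]' | grep -E 'pos'
$H '[-0.065,0.206,0,0,0,0.0738,-0.065,0.206,0,0,0,0.0738,-0.065,0.206,0,0,0,0.0738,-0.065,0.206,0,0,0,0.0738]' | grep -E 'pos'
$H '[-0.065,0.206,0,0,0,0.0738,-0.065,0.206,0,0,0,0.0738,-0.065,0.206,0,0,0,0.0738,-0.065,0.206,0,0,0,0.0738]' | grep -E 'pos'
$H '[-0.065,0.206,0,0,0,0.0738,-0.065,0.206,0,0,0,0.0738,-0.065,0.206,0,0,0,0.0738,-0.065,0.206,0,0,0,0.0738]' | grep -E 'pos'
$H '[0,0,0,0,0,0,0,0,0,0,0,0,0,0,0,0,0,0,0,0,0,0,0,0]' | grep -E 'pos|fing'
cat > held.py <<'E'
from h import *
import sys
s=ctrl.get_state();e=s['eef_pos']*1000
for n in ('scene','top'):
    W,p=cloud(n);m=(p.min(2)>110)&((p.max(2).astype(int)-p.min(2))<40)
    P=W[m]*1000
    q=P[(np.hypot(P[:,0]-e[0],P[:,1]-e[1])<60)&(P[:,2]>e[2]-25)&(P[:,2]<e[2]+80)]
    if len(q)>5:print(n,len(q),'rel',(q.min(0)-e).round(1),(q.max(0)-e).round(1),'z',np.percentile(q[:,2],[2,50,98]).round(1))
E
python3 - <<'E'
exec(open('held.py').read())
p=nest(0,50);go(p[0],p[1],17,-5)
E
```

```text
eef_pos: [0.5885, -0.349, 0.1412]
eef_pos: [0.5499, -0.2253, 0.1427]
eef_pos: [0.5107, -0.1016, 0.143]
eef_pos: [0.4717, 0.0216, 0.1432]
eef_pos: [0.4738, 0.0193, 0.1447]
finger_force: 61.3
scene 519 rel [-29.9 -26.6  -4. ] [33.2 22.4 57.5] z [142.2 165.8 200.1]
top 33 rel [-31.4 -20.2  -4.5] [-20.9  22.3   9.5] z [143.4 151.4 154.1]
t 7.3 pos [474.   19.1 144.9] jaw -5.1 axis [-0.001 -0.    -1.   ] q [-0.17 -0.1   2.12 -0.    1.12 -0.09] F [ 0.3 -0.1 -3.1] op 0.41 ff 61
 GO [ 0.004  0.006 -0.853] turn 0.001 (alt -1.999)
```

```bash
H="python3 -m handwheel"
$H '[0,0,-0.22,0,0,0,0,0,-0.22,0,0,0,0,0,-0.2,0,0,0,0,0,-0.1,0,0,0,0,0,-0.03,0,0,0]' | grep -E 'pos|contact'
$H '[0,0,-0.025,0,0,0,0,0,-0.025,0,0,0,0,0,0,0,0,0]' | grep -E 'pos|contact'
$H '[0,0,-0.015,0,0,0,0,0,-0.013,0,0,0,0,0,0,0,0,0]' | grep -E 'pos|contact'
python3 - <<'E'
from h import *
p=nest(0,50);go(p[0],p[1],17,-5)
E
```

```text
eef_pos: [0.4711, 0.0196, 0.0262]
contact_force: [0.2, -0.8, -2.9]
eef_pos: [0.4749, 0.0196, 0.0231]
contact_force: [-0.6, -0.2, -3.0]
eef_pos: [0.4742, 0.02, 0.0185]
contact_force: [0.0, 0.6, -3.0]
t 8.2 pos [474.2  20.   18.5] jaw -5.0 axis [ 0.001 -0.    -1.   ] q [-0.17  0.11  2.19  0.    0.85 -0.09] F [ 0.   0.6 -3. ] op 0.42 ff 61
 GO [ 0.003 -0.    -0.01 ] turn -0.000 (alt 2.000)
```

```bash
H="python3 -m handwheel"
for i in 1 ; do
$H '[0,0,-0.008,0,0,0,0,0,0,0,0,0]' | grep -E 'pos|contact'
$H '[0,0,-0.008,0,0,0,0,0,0,0,0,0]' | grep -E 'pos|contact'
done
```

```text
eef_pos: [0.4745, 0.0199, 0.0177]
contact_force: [-0.0, -0.6, 1.0]
eef_pos: [0.4745, 0.02, 0.0177]
contact_force: [-5.3, 0.4, 9.9]
```

```bash
H="python3 -m handwheel"
$H '[0,0,0,0,0,0,0,0,0,0,0,0,0,0,0,0,0,0]' 0.65| grep -E 'pos|contact'
$H '[0,0,0.1,0,0,0,0,0,0.25,0,0,0,0,0,0.25,0,0,0,0,0,0.2,0,0,0]' | grep -E 'pos|contact'
# back towards clevis B
$H '[0,-0.2,0,0,0,-0.075,0,-0.25,0,0,0,-0.075,0,-0.25,0,0,0,-0.075,0,-0.25,0,0,0,-0.075,0,-0.25,0,0,0,-0.075]' |grep pos
$H '[0,-0.25,0,0,0,-0.075,0,-0.25,0,0,0,-0.075,0,-0.25,0,0,0,-0.075,0,0,0,0,0,-0.075,0,0,0,0,0,-0.075]' |grep pos
$H '[0,0,0,0,0,-0.075,0,0,0,0,0,0,0,0,0,0,0,0]' |grep pos
python3 - <<'E'
from h import *
print("B");look((447,-343));print("nest A");look(nest(0,50),z=(66,80));look(nest(0,50),z=(20,28),h=45)
go(447.3,-343,10,-4.5+90)
E
```

```text
eef_pos: [0.4744, 0.0199, 0.0161]
contact_force: [-0.3, 0.2, -0.2]
eef_pos: [0.4744, 0.0199, 0.1379]
contact_force: [1.5, 0.5, 0.1]
eef_pos: [0.4738, -0.1616, 0.1359]
eef_pos: [0.4737, -0.275, 0.1356]
eef_pos: [0.4738, -0.2725, 0.1355]
B
top few 0
scene 249 [ 449.1 -342.8] [38.1 46.6] 85.7 z 64.9
nest A
top 230 [474.2  19.1] [43.7 36.5] 84.8 z 72.4
scene 164 [475.7  18.8] [47.3 37.6] 83.6 z 71.4
top 394 [475.   27.7] [69.8 86. ] 80.6 z 24.0
scene 162 [475.4  25.5] [63.2 81.8] 88.1 z 23.9
t 10.5 pos [ 474.  -272.3  135.8] jaw -79.1 axis [ 0. -0. -1.] q [-0.71  0.08  1.96  0.    1.1   0.67] F [ 0.3  0.3 -0.4] op 0.65 ff 0
 GO [-0.178 -0.471 -0.838] turn -0.171 (alt 1.829)
```

```bash
H="python3 -m handwheel"
$H '[-0.09,-0.235,0,0,0,-0.057,-0.088,-0.236,0,0,0,-0.057,0,0,0,0,0,-0.057,0,0,-0.2,0,0,0,0,0,-0.2,0,0,0]' |grep pos
$H '[0,0,-0.2,0,0,0,0,0,-0.15,0,0,0,0,0,-0.088,0,0,0,0,0,0,0,0,0]' | grep -E 'pos|contact'
$H '[0,0,0,0,0,0,0,0,0,0,0,0,0,0,0,0,0,0,0,0,0,0,0,0]' 0 60| grep -E 'pos|contact|open|fing'
$H '[0,0,0.05,0,0,0,0,0,0.2,0,0,0,0,0,0.22,0,0,0,0,0,0.22,0,0,0,0,0,0.2,0,0,0]'| grep -E 'pos|contact|open|fing'
$H '[0,0,0,0,0,0,0,0,0,0,0,0]'| grep -E 'fing'
python3 - <<'E'
from h import *
p=nest(0,-50);go(p[0],p[1],145,-5)
E
```

```text
eef_pos: [0.4486, -0.3457, 0.0778]
eef_pos: [0.4453, -0.341, 0.0066]
contact_force: [-1.1, 0.9, 0.1]
eef_pos: [0.4481, -0.344, 0.0116]
contact_force: [0.0, -0.8, 0.3]
opening: 0.413
finger_force: 62.1
eef_pos: [0.447, -0.3429, 0.1458]
contact_force: [0.5, -0.2, -3.1]
opening: 0.408
finger_force: 61.7
finger_force: 62.0
t 12.2 pos [ 448.2 -344.1  146.2] jaw -94.6 axis [ 0.004 -0.004 -1.   ] q [-0.83  0.11  1.91  0.    1.12  0.82] F [-0.8 -0.2 -4.1] op 0.42 ff 62
 GO [ 0.119  1.763 -0.008] turn 0.996 (alt -1.004)
```

```bash
H="python3 -m handwheel"
$H '[0.009,0.125,0,0,0,0.0711,0.009,0.125,0,0,0,0.0711,0.009,0.125,0,0,0,0.0711,0.009,0.125,0,0,0,0.0711,0.009,0.125,0,0,0,0.0711]' |grep pos
$H '[0.009,0.125,0,0,0,0.0711,0.009,0.125,0,0,0,0.0711,0.009,0.125,0,0,0,0.0711,0.009,0.125,0,0,0,0.0711,0.009,0.125,0,0,0,0.0711]' |grep pos
$H '[0.009,0.125,0,0,0,0.0711,0.009,0.125,0,0,0,0.0711,0.009,0.125,0,0,0,0.0711,0.009,0.125,0,0,0,0.0711]' |grep pos
$H '[0,0,-0.2,0,0,0,0,0,-0.1,0,0,0,0,0,0,0,0,0,0,0,0,0,0,0]' | grep -E 'pos|fing'
python3 - <<'E'
exec(open('held.py').read())
p=nest(0,-50);go(p[0],p[1],18,-5)
E
```

```text
eef_pos: [0.4521, -0.2471, 0.1403]
eef_pos: [0.4587, -0.1536, 0.1404]
eef_pos: [0.464, -0.0789, 0.1405]
eef_pos: [0.4637, -0.0796, 0.0957]
finger_force: 61.7
scene 543 rel [-31.7 -25.4  -8.1] [32.8 21.9 55.9] z [ 92.9 115.7 150.4]
t 13.8 pos [466.1 -80.8  98.5] jaw -5.0 axis [-0.  0. -1.] q [-0.39 -0.04  2.15  0.    1.03 -0.3 ] F [ 0.2 -0.2 -3.2] op 0.41 ff 62
 GO [-0.001  0.007 -0.537] turn 0.000 (alt -2.000)
```

```bash
H="python3 -m handwheel"
$H '[0.004,0,-0.2,0,0,0,0,0,-0.15,0,0,0,0,0,-0.1,0,0,0,0,0,-0.04,0,0,0,0,0,0,0,0,0]' | grep -E 'pos|contact'
$H '[0,0,-0.02,0,0,0,0,0,-0.012,0,0,0,0,0,0,0,0,0]' | grep -E 'pos|contact'
$H '[0,0,-0.008,0,0,0,0,0,0,0,0,0]' | grep -E 'pos|contact'
$H '[0,0,-0.008,0,0,0,0,0,0,0,0,0]' | grep -E 'pos|contact'
```

```text
eef_pos: [0.4662, -0.0807, 0.0244]
contact_force: [-0.2, 0.5, -2.6]
eef_pos: [0.4666, -0.0809, 0.0213]
contact_force: [-3.5, -1.3, -1.6]
eef_pos: [0.4666, -0.0808, 0.0195]
contact_force: [-2.6, -0.6, -1.8]
eef_pos: [0.4666, -0.0807, 0.0186]
contact_force: [-6.9, 0.4, 3.2]
```

```bash
H="python3 -m handwheel"
$H '[-0.008,0,-0.005,0,0,0,0,0,0,0,0,0]' | grep -E 'pos|contact'
$H '[0,0,-0.006,0,0,0,0,0,0,0,0,0]' | grep -E 'pos|contact'
$H '[0,0,0,0,0,0,0,0,0,0,0,0,0,0,0,0,0,0]' 0.65| grep -E 'pos|contact'
$H '[0,0,0.1,0,0,0,0,0,0.25,0,0,0,0,0,0.25,0,0,0,0,0,0.25,0,0,0]' | grep -E 'pos|contact'
$H '[0,-0.25,0,0,0,0,0,-0.25,0,0,0,0,0,-0.25,0,0,0,0,0,0,0,0,0,0,0,0,0,0,0,0]' 0 | grep -E 'pos|contact'
python3 - <<'E'
from h import *
W,p=cloud('top');P=W.reshape(-1,3)*1000
for y in(50,-50):
    print(y);look(nest(0,y),z=(66,80))
    for k in(0,):
        L=P[:,:2]-nest(0,y);x=L@EX;yy=L@EY
        for s in(1,-1):
            m=(abs(yy)<18)&(s*x>20)&(s*x<28)&(P[:,2]>5)&(P[:,2]<45);print('foot z',s,np.median(P[m,2]).round(1))
go(*nest(160,45),150,-5)
E
```

```text
eef_pos: [0.4666, -0.0808, 0.0186]
contact_force: [-4.2, 1.5, 4.8]
eef_pos: [0.4666, -0.0808, 0.0186]
contact_force: [-8.6, 2.9, 12.3]
eef_pos: [0.4672, -0.0813, 0.0171]
contact_force: [-0.1, -0.2, -0.5]
eef_pos: [0.4657, -0.0807, 0.145]
contact_force: [0.9, -0.4, -0.4]
eef_pos: [0.4659, -0.195, 0.144]
contact_force: [0.6, 0.5, -0.1]
50
top 231 [474.2  19. ] [43.6 36.1] 84.8 z 72.3
scene 167 [476.1  21. ] [48.5 40.1] 83.7 z 71.3
foot z 1 24.1
foot z -1 24.0
-50
top 234 [466.2 -81.5] [44.2 36.2] 84.8 z 72.2
scene 188 [467.9 -80.4] [48.7 39.7] 87.6 z 71.5
foot z 1 24.1
foot z -1 24.4
t 16.3 pos [ 465.5 -191.9  143.4] jaw -4.9 axis [-0.  0. -1.] q [-0.59 -0.03  2.05  0.    1.12 -0.51] F [0.2 0.2 0.5] op -0.00 ff 0
 GO [1.121 1.286 0.044] turn -0.001 (alt 1.999)
```

```bash
H="python3 -m handwheel"
$H '[0.105,0.129,0,0,0,0,0.105,0.129,0,0,0,0,0.105,0.129,0,0,0,0,0.105,0.129,0,0,0,0,0.105,0.129,0,0,0,0]' |grep pos
$H '[0.105,0.129,0,0,0,0,0.105,0.129,0,0,0,0,0.105,0.129,0,0,0,0,0.105,0.129,0,0,0,0,0.105,0.129,0,0,0,0]' |grep pos
$H '[0,0,-0.2,0,0,0,0,0,-0.14,0,0,0,0,0,0,0,0,0,0,0,0,0,0,0]' | grep -E 'pos|contact'
python3 - <<'E'
from h import *
go(*nest(125,45),92,-5)
W,p=cloud('scene');cv2.imwrite('pics/k.png',cv2.resize(p[160:360,180:420],(720,600)))
E
```

```text
eef_pos: [0.5448, -0.0942, 0.1436]
eef_pos: [0.6234, 0.0029, 0.1435]
eef_pos: [0.6215, 0.0017, 0.091]
contact_force: [-0.3, 0.1, 0.5]
t 17.5 pos [621.5   1.7  91. ] jaw -4.9 axis [-0.004  0.001 -1.   ] q [-0.16  0.29  1.8   0.    1.05 -0.07] F [-0.3  0.1  0.5] op -0.00 ff 0
 GO [-0.152  0.016  0.007] turn -0.001 (alt 1.999)
```

View pics/k.png

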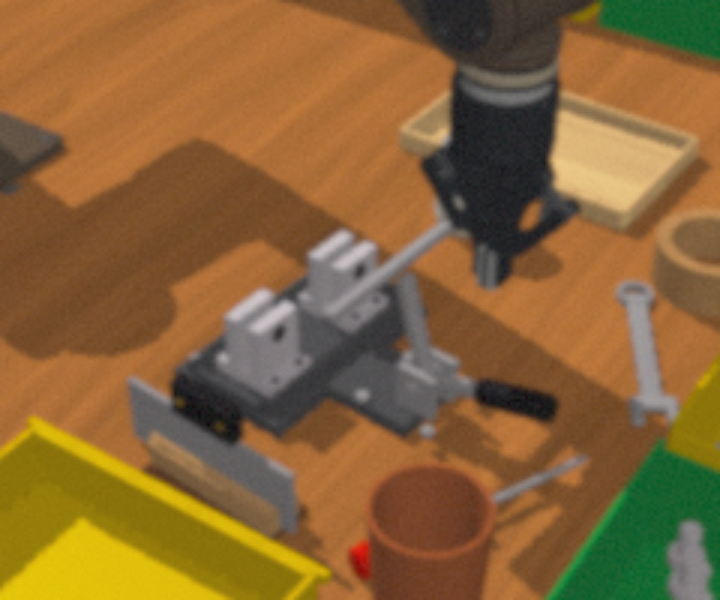

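Both clevises stand in the nest, seen at (260,330) and (340,270) in the crop. The closed fingers at (487,270) are behind the raised bar, so I can push the clamp over.

```bash
H="python3 -m handwheel"
$H '[-0.08,0.008,0,0,0,0,-0.08,0.008,0,0,0,0,-0.08,0.007,-0.02,0,0,0,-0.08,0.007,-0.027,0,0,0,0,0,0,0,0,0]' | grep -E 'pos|contact'
$H '[-0.055,0.005,-0.035,0,0,0,-0.055,0.005,-0.035,0,0,0,-0.048,0.004,-0.046,0,0,0,-0.048,0.004,-0.047,0,0,0,0,0,0,0,0,0]' | grep -E 'pos|contact'
$H '[-0.036,0.003,-0.053,0,0,0,-0.036,0.003,-0.053,0,0,0,0,0,0,0,0,0,0,0,0,0,0,0,0,0,0,0,0,0]' | grep -E 'pos|contact'
python3 - <<'E'
from h import *
W,p=cloud('scene');cv2.imwrite('pics/k2.png',cv2.resize(p[160:360,180:420],(480,400)))
go(*nest(58,45),47,-5)
E
```

```text
eef_pos: [0.576, 0.0047, 0.0884]
contact_force: [2.0, -0.0, 0.9]
eef_pos: [0.5419, 0.0075, 0.0593]
contact_force: [3.6, -2.1, -2.8]
eef_pos: [0.5314, 0.0089, 0.0441]
contact_force: [0.2, 0.5, 0.1]
t 18.9 pos [531.8   8.8  44.4] jaw -5.0 axis [-0.004  0.001 -1.   ] q [-0.17  0.18  2.04  0.    0.93 -0.09] F [0.  0.5 0.4] op -0.00 ff 0
 GO [0.001 0.007 0.017] turn 0.000 (alt -2.000)
```

View pics/k2.png

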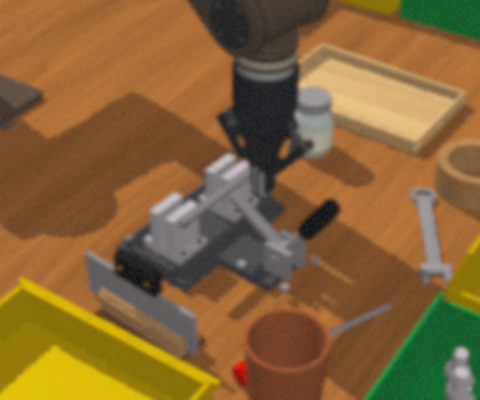

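```bash
H="python3 -m handwheel"
$H '[0.05,0,0.1,0,0,0,0,0,0.25,0,0,0,0,0,0.25,0,0,0,-0.05,0,0.1,0,0,0]' | grep -E 'pos|contact'
$H '[-0.0152,-0.1143,0,0,0,-0.0736,-0.0152,-0.1143,0,0,0,-0.0736,-0.0152,-0.1143,0,0,0,-0.0736,-0.0152,-0.1143,0,0,0,-0.0736]' 0.5 | grep pos
$H '[-0.0152,-0.1143,0,0,0,-0.0736,-0.0152,-0.1143,0,0,0,-0.0736,-0.0152,-0.1143,0,0,0,-0.0736,-0.0152,-0.1143,0,0,0,-0.0736]' | grep pos
$H '[-0.0152,-0.1143,0,0,0,-0.0736,-0.0152,-0.1143,0,0,0,-0.0736,-0.0152,-0.1143,0,0,0,-0.0736,-0.0152,-0.1143,0,0,0,-0.0736]' | grep pos
$H '[0,0,0,0,0,0,0,0,0,0,0,0,0,0,0,0,0,0]' |grep pos
cat > chk.py <<'E'
from h import *
for n in('top','scene'):
    W,p=cloud(n);P=W.reshape(-1,3)*1000;L=P[:,:2]-N;x=L@EX;y=L@EY;z=P[:,2]
    m=(x>20)&(x<36)&(abs(y)<80)&(abs(y)>5)&(z>27)&(z<60);print(n,'bar',m.sum(),np.median(z[m]).round(1) if m.any() else 0, 'x',np.median(x[m]).round(1),'y',y[m].min().round(),y[m].max().round())
    for s in(50,-50):
        m=(abs(y-s)<35)&(abs(x)<28)&(z>66)&(z<80)
        if m.sum()>9:
            r=cv2.minAreaRect(np.stack([x[m],y[m]],1).astype(np.float32));print(' clevis',np.round(r[0],1),np.round(r[1]),round(r[2],1),np.median(z[m]).round(1))
E
python3 - <<'E'
exec(open('chk.py').read())
look((504,-197),z=(86,100));go(504.2,-196.9,39,84.6)
E
```

```text
eef_pos: [0.5361, 0.0081, 0.1558]
contact_force: [1.1, -0.1, 1.3]
eef_pos: [0.5233, -0.0604, 0.1504]
eef_pos: [0.5141, -0.1291, 0.1501]
eef_pos: [0.505, -0.1976, 0.15]
eef_pos: [0.5056, -0.1965, 0.15]
top bar 11 27.8 x 34.2 y -74.0 63.0
 clevis [-0.2 49.3] [36. 44.] 0.3 72.4
 clevis [  0.2 -51.7] [44. 36.] 89.7 72.1
scene bar 28 35.7 x 20.7 y -75.0 69.0
 clevis [ 0.7 50. ] [38. 49.] 1.1 71.5
 clevis [  2.  -50.5] [39. 48.] 1.8 71.3
top few 0
scene 169 [ 505.  -196.1] [17.3 61.7] 84.3 z 91.4
t 20.6 pos [ 505.9 -196.4  150.2] jaw -84.4 axis [-0.  0. -1.] q [-0.56  0.06  1.96  0.    1.13  0.92] F [ 0.9  0.3 -0.4] op 0.50 ff 0
 GO [-0.012 -0.004 -0.741] turn -0.122 (alt 1.878)
```

```bash
H="python3 -m handwheel"
$H '[-0.009,-0.003,0,0,0,-0.062,0,0,0,0,0,-0.062,0,0,0,0,0,0,0,0,0,0,0,0]' | grep -E 'pos|contact'
python3 - <<'E'
exec(open('chk.py').read())
for n in('top','scene'):
    W,p=cloud(n);P=W.reshape(-1,3)*1000;L=P[:,:2]-N;x=L@EX;y=L@EY;z=P[:,2]
    k=(abs(abs(y)-10)<14)&(abs(y)>9)
    print(n,[(i,round(float(np.percentile(z[k&(abs(x-i)<1.5)],80)))) for i in range(10,60,3) if (k&(abs(x-i)<1.5)).sum()>2])
    k=(abs(y)<9)&(z>60)&(x>60)&(x<260);print('handle',k.sum(),np.median(P[k],0).round(),np.median(x[k]).round())
cv2.imwrite('pics/k3.png',cv2.resize(p[160:360,180:420],(480,400)))
go(504.3,-196.8,39,84.3)
E
```

```text
eef_pos: [0.5047, -0.1973, 0.1503]
contact_force: [-1.1, -0.9, 0.6]
top bar 12 27.9 x 27.9 y -52.0 70.0
 clevis [ 4.9 46.8] [49. 46.] 89.5 71.8
 clevis [  5.  -47.1] [46. 63.] 0.0 72.1
scene bar 24 39.0 x 20.7 y -74.0 69.0
 clevis [ 0.8 50. ] [48. 40.] 89.5 71.5
 clevis [  5.  -52.6] [46. 48.] 0.0 71.0
top [(10, 15), (13, 14), (16, 14), (19, 15), (22, 15), (25, 14), (28, 75), (31, 79), (34, 80), (37, 79), (46, 15), (49, 14), (52, 14), (55, 13), (58, 14)]
handle 295 [618. -42. 108.] 148.0
scene [(10, 12), (13, 13), (16, 14), (19, 13), (22, 13), (25, 14), (28, 14), (31, 78), (34, 78), (37, 77), (40, 25), (43, 19), (46, 14), (49, 13), (52, 11), (55, 14), (58, 13)]
handle 250 [625. -48. 100.] 156.0
t 21.2 pos [ 504.6 -197.6  150.3] jaw -95.6 axis [-0.  0. -1.] q [-0.56  0.05  1.96  0.    1.13  1.11] F [-0.5 -0.6 -0.5] op 0.50 ff 0
 GO [-0.002  0.005 -0.742] turn -0.001 (alt 1.999)
```

View pics/k3.png

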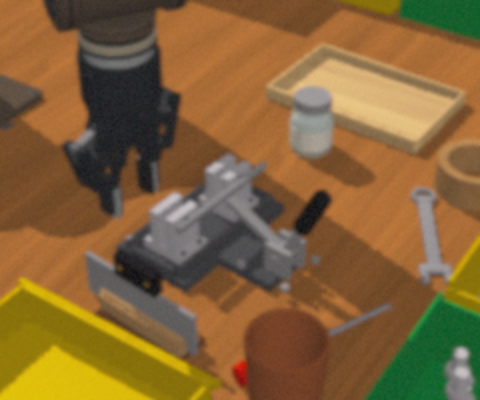

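```bash
H="python3 -m handwheel"
cat > bar.py <<'E'
from h import *
for n in('top','scene'):
    W,p=cloud(n);P=W.reshape(-1,3)*1000;L=P[:,:2]-N;x=L@EX;y=L@EY;z=P[:,2]
    k=(abs(y)<24)&(abs(y)>9)&(x>21)&(x<50)&(z>28)&(z<110);print(n,'bar n',k.sum(),'top z',np.median(z[k]).round(1),'x',np.median(x[k]).round(1))
E
$H '[0,0,-0.22,0,0,0,0,0,-0.22,0,0,0,0,0,-0.2,0,0,0,0,0,-0.1,0,0,0,0,0,0,0,0,0]' | grep -E 'pos|contact'
python3 bar.py; python3 -c "
from h import *
go(504.3,-196.8,39,84.3)"
```

```text
eef_pos: [0.5013, -0.1958, 0.0347]
contact_force: [-0.4, 0.1, 0.7]
top bar n 65 top z 62.5 x 26.2
scene bar n 44 top z 59.3 x 29.9
t 21.7 pos [ 504.6 -197.7   39.2] jaw -95.6 axis [-0.001  0.    -1.   ] q [-0.56  0.21  2.02  0.    0.92  1.11] F [-0.3  0.1  0.2] op 0.50 ff 0
 GO [-0.002  0.006 -0.001] turn -0.001 (alt 1.999)
```

```bash
H="python3 -m handwheel"
$H '[0,0,0,0,0,0,0,0,0,0,0,0,0,0,0,0,0,0,0,0,0,0,0,0,0,0,0,0,0,0]' 0 80| grep -E 'pos|contact|open|fing'
$H '[0,0,0,0,0,0,0,0,0,0,0,0,0,0,0,0,0,0]' | grep -E 'pos|contact|open|fing'
python3 bar.py; python3 -c "
exec(open('chk.py').read())
go(504.3,-196.8,39,84.3)"
```

```text
eef_pos: [0.5062, -0.1981, 0.0415]
contact_force: [0.4, 1.5, 6.7]
opening: 0.15
finger_force: 79.2
eef_pos: [0.5062, -0.1981, 0.0416]
contact_force: [-0.5, 1.6, 5.9]
opening: 0.151
finger_force: 79.2
top bar n 45 top z 35.8 x 24.7
scene bar n 39 top z 35.0 x 28.5
top bar 211 35.5 x 25.0 y -79.0 79.0
 clevis [-0.3 49.2] [37. 44.] 0.1 72.2
 clevis [  0.3 -51.4] [37. 44.] 1.5 71.8
scene bar 244 34.9 x 27.6 y -80.0 79.0
 clevis [ 1.2 49.7] [39. 47.] 1.7 71.1
 clevis [ 15.4 -44.7] [20. 50.] 30.2 71.5
t 22.6 pos [ 506.2 -198.1   41.5] jaw -95.7 axis [ 0.003 -0.001 -1.   ] q [-0.56  0.2   2.02  0.    0.92  1.11] F [0.2 2.4 7.5] op 0.15 ff 79
 GO [-0.012  0.009 -0.017] turn -0.000 (alt 2.000)
```

```bash
H="python3 -m handwheel"
$H '[0,0,0.03,0,0,0,0,0,0.08,0,0,0,0,0,0.18,0,0,0,0,0,0.2,0,0,0,0,0,0.18,0,0,0]' | grep -E 'pos|contact|fing'
$H '[-0.0164,0.0798,0,0,0,0.0719,-0.0164,0.0798,0,0,0,0.0719,-0.0164,0.0798,0,0,0,0.0719,-0.0164,0.0798,0,0,0,0.0719,-0.0164,0.0798,0,0,0,0.0719]' | grep pos
$H '[-0.0164,0.0798,0,0,0,0.0719,-0.0164,0.0798,0,0,0,0.0719,-0.0164,0.0798,0,0,0,0.0719,-0.0164,0.0798,0,0,0,0.0719,-0.0164,0.0798,0,0,0,0.0719]' | grep pos
$H '[-0.0164,0.0798,0,0,0,0.0719,-0.0164,0.0798,0,0,0,0.0719,-0.0164,0.0798,0,0,0,0.0719,-0.0164,0.0798,0,0,0,0.0719]' | grep pos
$H '[0,0,0,0,0,0,0,0,0,0,0,0,0,0,0,0,0,0]' | grep -E 'pos|fing'
cat > bl.py <<'E'
from h import *
s=ctrl.get_state();e=s['eef_pos']*1000;b=e[2]-35
for n in('top','scene'):
    W,p=cloud(n);P=W.reshape(-1,3)*1000;L=P[:,:2]-N;x=L@EX;y=L@EY;z=P[:,2]
    m=(abs(x)<15)&(abs(y)<95)&(z>b+45)&(z<b+62)
    ends=(abs(y)>36)&m
    if ends.sum()>5:
        k=np.polyfit(y[ends],x[ends],1);print(n,ends.sum(),'y',np.percentile(y[m],[0.5,99.5]).round(1),'x at 0',k[1].round(2),'slope deg',np.degrees(k[0]).round(2),'top z-b: +y',np.percentile(z[ends&(y>0)]-b,80).round(1),'-y',np.percentile(z[ends&(y<0)]-b,80).round(1),'x med',np.median(x[ends&(y>0)]).round(1),np.median(x[ends&(y<0)]).round(1))
E
python3 bl.py; python3 -c "
from h import *
go(*nest(0,0),59,-5)"
```

```text
eef_pos: [0.5037, -0.1974, 0.1406]
contact_force: [0.4, 0.2, -3.1]
finger_force: 78.1
eef_pos: [0.4913, -0.1372, 0.1396]
eef_pos: [0.479, -0.0774, 0.1395]
eef_pos: [0.4691, -0.0295, 0.1395]
eef_pos: [0.47, -0.0305, 0.1398]
finger_force: 78.1
top 16 y [-82.4  55.2] x at 0 -2.12 slope deg 0.1 top z-b: +y 55.7 -y 57.6 x med -2.7 -2.3
scene 147 y [-83.  76.] x at 0 1.46 slope deg 0.44 top z-b: +y 55.3 -y 55.6 x med 2.1 1.3
t 24.5 pos [470.2 -30.7 139.8] jaw -5.2 axis [ 0. -0. -1.] q [-0.28 -0.1   2.13 -0.    1.11 -0.19] F [-0.5 -0.5 -4. ] op 0.15 ff 78
 GO [ 0.001  0.006 -0.539] turn 0.002 (alt -1.998)
```

```bash
H="python3 -m handwheel"
$H '[0.005,0.017,-0.1,0,0,0,0,0,-0.08,0,0,0,0,0,0,0,0,0]' | grep -E 'pos|contact'
$H '[0,0,-0.03,0,0,0,0,0,-0.03,0,0,0,0,0,-0.03,0,0,0,0,0,0,0,0,0]' | grep -E 'pos|contact'
python3 bl.py;python3 -c "
from h import *
go(*nest(0,0),59,-5)"
```

```text
eef_pos: [0.469, -0.0276, 0.1102]
contact_force: [-1.4, -0.1, -4.1]
eef_pos: [0.4705, -0.0277, 0.0986]
contact_force: [-0.9, -0.6, -4.5]
top 11 y [-78.5  58.4] x at 0 -1.45 slope deg -0.38 top z-b: +y 54.2 -y 57.0 x med -2.5 -0.9
scene 143 y [-80.   78.7] x at 0 2.03 slope deg 0.28 top z-b: +y 56.3 -y 56.2 x med 2.5 2.2
t 25.2 pos [470.9 -27.7  99.3] jaw -5.1 axis [-0.  0. -1.] q [-0.27 -0.04  2.16 -0.    1.03 -0.19] F [ 0.3  0.1 -4.4] op 0.15 ff 78
 GO [-0.004 -0.015 -0.269] turn 0.001 (alt -1.999)
```

Centred now (y −80…79) and entering the slots without side force; I'll lower it to the slot floors.

```bash
H="python3 -m handwheel"
$H '[0,0,-0.06,0,0,0,0,0,-0.06,0,0,0,0,0,-0.06,0,0,0,0,0,-0.03,0,0,0,0,0,0,0,0,0]' | grep -E 'pos|contact'
$H '[0,0,-0.02,0,0,0,0,0,-0.02,0,0,0,0,0,0,0,0,0]' | grep -E 'pos|contact'
$H '[0,0,-0.008,0,0,0,0,0,0,0,0,0]' | grep -E 'pos|contact'
$H '[0,0,-0.008,0,0,0,0,0,0,0,0,0]' | grep -E 'pos|contact'
```

```text
eef_pos: [0.4693, -0.0272, 0.0656]
contact_force: [-0.2, 0.0, -4.3]
eef_pos: [0.4707, -0.0275, 0.0614]
contact_force: [-0.4, -0.9, -4.3]
eef_pos: [0.471, -0.0276, 0.0607]
contact_force: [-0.6, -0.6, -3.5]
eef_pos: [0.4713, -0.0277, 0.0597]
contact_force: [0.1, -0.8, -3.6]
```

```bash
H="python3 -m handwheel"
$H '[0,0,-0.007,0,0,0,0,0,0,0,0,0]' | grep -E 'pos|contact'
$H '[0,0,-0.007,0,0,0,0,0,0,0,0,0]' | grep -E 'pos|contact'
$H '[0,0,-0.006,0,0,0,0,0,0,0,0,0]' | grep -E 'pos|contact'
```

```text
eef_pos: [0.4715, -0.0279, 0.0595]
contact_force: [-2.0, -0.1, 4.1]
eef_pos: [0.4717, -0.0279, 0.0595]
contact_force: [-3.8, 0.5, 10.0]
eef_pos: [0.4718, -0.0279, 0.0595]
contact_force: [-5.8, -0.0, 14.6]
```

```bash
H="python3 -m handwheel"
python3 bl.py; python3 bar.py
$H '[0,0,0,0,0,0,0,0,0,0,0,0,0,0,0,0,0,0,0,0,0,0,0,0,0,0,0,0,0,0]' | grep -E 'pos|contact'
$H '[0,0,0,0,0,0,0,0,0,0,0,0,0,0,0,0,0,0,0,0,0,0,0,0,0,0,0,0,0,0]' | grep -E 'pos|contact'
$H '[0,0,0,0,0,0,0,0,0,0,0,0,0,0,0,0,0,0,0,0,0,0,0,0,0,0,0,0,0,0]' | grep -E 'time|pos|contact'
python3 -c "
from h import *
go(504.5,-197.5,140,84.3)"
```

```text
top 16 y [-79.8  57.4] x at 0 -2.71 slope deg 0.74 top z-b: +y 53.1 -y 55.5 x med -0.8 -1.7
scene 228 y [-79.4  79.4] x at 0 3.59 slope deg 1.35 top z-b: +y 54.5 -y 54.6 x med 4.1 3.3
top bar n 0 top z nan x nan
scene bar n 41 top z 35.4 x 28.3
eef_pos: [0.4718, -0.0279, 0.0595]
contact_force: [-6.3, 1.1, 14.6]
eef_pos: [0.4718, -0.0279, 0.0595]
contact_force: [-5.9, -0.0, 14.6]
time: 28.12
eef_pos: [0.4718, -0.0279, 0.0595]
contact_force: [-6.5, 0.3, 14.8]
t 28.1 pos [471.8 -27.9  59.5] jaw -5.0 axis [-0. -0. -1.] q [-0.27  0.03  2.18 -0.    0.94 -0.19] F [-6.5  0.3 14.8] op 0.15 ff 81
 GO [ 0.218 -1.131  0.537] turn 0.993 (alt -1.007)
  return _methods._mean(a, axis=axis, dtype=dtype,
  ret = ret.dtype.type(ret / rcount)
```

```bash
H="python3 -m handwheel"
$H '[0,0,0.05,0,0,0,0,0,0.12,0,0,0,0,0,0.14,0,0,0,0,0,0.14,0,0,0,0,0,0.14,0,0,0]' | grep -E 'pos|contact'
$H '[0.016,-0.081,0,0,0,-0.0719,0.016,-0.081,0,0,0,-0.0719,0.016,-0.081,0,0,0,-0.0719,0.016,-0.081,0,0,0,-0.0719,0.016,-0.081,0,0,0,-0.0719]' | grep pos
$H '[0.016,-0.081,0,0,0,-0.0719,0.016,-0.081,0,0,0,-0.0719,0.016,-0.081,0,0,0,-0.0719,0.016,-0.081,0,0,0,-0.0719,0.016,-0.081,0,0,0,-0.0719]' | grep pos
$H '[0.016,-0.081,0,0,0,-0.0719,0.016,-0.081,0,0,0,-0.0719,0.016,-0.081,0,0,0,-0.0719,0.016,-0.081,0,0,0,-0.0719]' | grep pos
$H '[0,0,0,0,0,0,0,0,0,0,0,0,0,0,0,0,0,0]' | grep -E 'pos|fing'
cat > st.py <<'E'
from h import *
s=ctrl.get_state();e=s['eef_pos']*1000;b=e[2]-35
a=np.radians(-5.7);u=np.array([np.cos(a),np.sin(a)]);v=np.array([-u[1],u[0]])
def f(n,W,b):
    P=W.reshape(-1,3)*1000;L=P[:,:2]-np.array([504.3,-196.8]);y=L@u;x=L@v;z=P[:,2]
    m=(abs(x)<12)&(abs(y)<95)&(z>b+47)&(z<b+62);k=m&(abs(y)>36)
    if k.sum()>8:print(n,k.sum(),'y',np.percentile(y[k],[1,99]).round(1),'x +y',np.median(x[k&(y>0)]).round(1),'-y',np.median(x[k&(y<0)]).round(1),'z',np.percentile(z[k],80).round(1))
for n in('top','scene'):
    f(n+' start',cloud(n,np.load(n+'0.npy'))[0],6);f(n+' now',cloud(n)[0],b)
E
python3 st.py; python3 -c "
from h import *
go(504.9,-197.6,41,84.3)"
```

```text
eef_pos: [0.4704, -0.0274, 0.145]
contact_force: [0.5, -0.7, -4.6]
eef_pos: [0.4826, -0.0887, 0.1442]
eef_pos: [0.4946, -0.1494, 0.144]
eef_pos: [0.5042, -0.198, 0.1439]
eef_pos: [0.504, -0.197, 0.1442]
finger_force: 78.4
top start 117 y [-78.5  78.4] x +y -0.1 -y 1.2 z 62.8
scene start 159 y [-78.9  80.2] x +y -1.2 -y -0.3 z 61.9
scene now 177 y [-80.3  78.4] x +y -1.3 -y -1.2 z 164.9
t 30.1 pos [ 504.2 -196.9  144.5] jaw -95.6 axis [-0.001  0.001 -1.   ] q [-0.56  0.06  1.96  0.    1.12  1.11] F [-0.1 -0.5 -3.3] op 0.15 ff 78
 GO [ 0.005 -0.005 -0.69 ] turn -0.002 (alt 1.998)
```

```bash
H="python3 -m handwheel"
$H '[0.005,0,-0.2,0,0,0,0,0,-0.2,0,0,0,0,0,-0.1,0,0,0,0,0,0,0,0,0]' | grep -E 'pos|contact'
$H '[0,0,-0.05,0,0,0,0,0,-0.04,0,0,0,0,0,-0.03,0,0,0,0,0,0,0,0,0]' | grep -E 'pos|contact'
$H '[0,0,-0.03,0,0,0,0,0,-0.02,0,0,0,0,0,0,0,0,0]' | grep -E 'pos|contact'
$H '[0,0,-0.01,0,0,0,0,0,0,0,0,0]' | grep -E 'pos|contact'
$H '[0,0,-0.01,0,0,0,0,0,0,0,0,0]' | grep -E 'pos|contact'
```

```text
eef_pos: [0.5019, -0.195, 0.0652]
contact_force: [-1.7, 1.3, -4.6]
eef_pos: [0.5054, -0.1977, 0.0519]
contact_force: [0.3, -0.8, -4.6]
eef_pos: [0.505, -0.1976, 0.044]
contact_force: [-0.5, 1.9, -5.1]
eef_pos: [0.5052, -0.1977, 0.0428]
contact_force: [0.7, -0.1, -4.0]
eef_pos: [0.5056, -0.1979, 0.0417]
contact_force: [-0.3, -0.4, -3.4]
```

```bash
H="python3 -m handwheel"
$H '[0,0,-0.008,0,0,0,0,0,0,0,0,0]' | grep -E 'pos|contact'
$H '[0,0,-0.008,0,0,0,0,0,0,0,0,0]' | grep -E 'pos|contact'
$H '[0,0,0,0,0,0,0,0,0,0,0,0,0,0,0,0,0,0,0,0,0,0,0,0]' 0.4| grep -E 'pos|contact|open'
$H '[0,0,0.1,0,0,0,0,0,0.2,0,0,0,0,0,0.24,0,0,0,0,0,0.24,0,0,0]'| grep -E 'pos|contact'
$H '[0,0.1,0,0,0,0.075,0,0.1,0,0,0,0.075,0,0.1,0,0,0,0.075,0,0.1,0,0,0,0.075,0,0.1,0,0,0,0.075]' 0| grep -E 'pos|contact'
python3 - <<'E'
from h import *
look((504,-197),z=(86,100));look((504,-197),z=(50,70),h=90)
go(*nest(85,0),100,-5)
E
```

```text
eef_pos: [0.5056, -0.198, 0.0416]
contact_force: [-3.5, 1.3, 4.9]
eef_pos: [0.5056, -0.1981, 0.0416]
contact_force: [-7.5, 2.5, 11.4]
eef_pos: [0.5055, -0.1979, 0.039]
contact_force: [-0.2, -0.5, -1.2]
opening: 0.402
eef_pos: [0.5045, -0.1973, 0.1561]
contact_force: [1.2, -0.3, 0.5]
eef_pos: [0.5052, -0.1221, 0.1559]
contact_force: [0.1, -0.0, -0.4]
top 39 [ 495.4 -196.1] [13.6 14.4] 82.6 z 92.0
scene 172 [ 505.  -197.3] [16.1 62.8] 83.7 z 91.5
top 202 [ 477.5 -244.6] [84.9 83.7] 24.1 z 54.8
scene 628 [ 504.2 -228.6] [ 76.4 161.7] 88.4 z 55.4
t 32.9 pos [ 505.3 -122.7  155.9] jaw -62.0 axis [ 0. -0. -1.] q [-0.43 -0.    2.   -0.    1.14  0.65] F [ 0.3 -0.1  0.6] op 0.00 ff 0
 GO [ 0.331  0.57  -0.373] turn 0.633 (alt -1.367)
```

```bash
H="python3 -m handwheel"
$H '[0.06,0.1145,0,0,0,-0.0734,0.06,0.1145,0,0,0,-0.0734,0.06,0.1145,0,0,0,-0.0734,0.06,0.1145,0,0,0,-0.0734,0.06,0.1145,0,0,0,-0.0734]'| grep -E 'pos|contact'
$H '[0,0,-0.15,0,0,0,0,0,-0.15,0,0,0,0,0,-0.07,0,0,0,0,0,0,0,0,0]'| grep -E 'pos|contact'
python3 - <<'E'
from h import *
go(*nest(80,0),100,85)
W,p=cloud('scene');cv2.imwrite('pics/o.png',cv2.resize(p[160:360,180:420],(480,400)))
E
```

```text
eef_pos: [0.5509, -0.0371, 0.1559]
contact_force: [-0.4, 0.5, 0.3]
eef_pos: [0.548, -0.037, 0.097]
contact_force: [-0.4, -0.7, 0.0]
t 33.7 pos [548. -37.  97.] jaw -95.1 axis [-0.006  0.001 -1.   ] q [-0.25  0.14  1.97 -0.    1.04  1.41] F [-0.4 -0.7  0. ] op -0.00 ff 0
 GO [0.013 0.001 0.02 ] turn 0.001 (alt -1.999)
```

View pics/o.png

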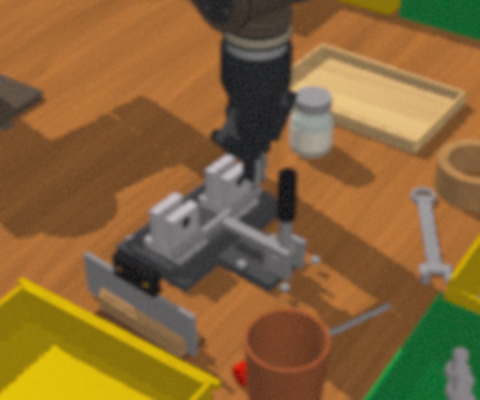

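The blade is back in its stand and the handle stands upright at (288,190). The shut fingers are just on the robot side of it, so I'll push it open.

```bash
H="python3 -m handwheel"
$H '[0.083,-0.007,0,0,0,0,0.083,-0.007,0,0,0,0,0.083,-0.007,0,0,0,0,0.083,-0.007,0,0,0,0]'| grep -E 'pos|contact'
$H '[0.0415,-0.0036,-0.042,0,0,0,0.0415,-0.0036,-0.042,0,0,0,0.0415,-0.0036,-0.042,0,0,0,0.0415,-0.0036,-0.042,0,0,0]'| grep -E 'pos|contact'
$H '[0.033,-0.003,0,0,0,0,0.033,-0.003,0,0,0,0,0,0,0,0,0,0]'| grep -E 'pos|contact'
python3 - <<'E'
from h import *
go(*nest(165,0),75,85)
W,p=cloud('scene');P=W.reshape(-1,3)*1000;L=P[:,:2]-N;x=L@EX;y=L@EY;z=P[:,2]
k=(abs(y)<78)&(abs(y)>25)&(x>20)&(x<110)&(z>76)&(z<150)&(p.min(2).ravel()>90);print(k.sum(),np.median(x[k]),np.median(z[k]))
E
```

```text
eef_pos: [0.5986, -0.0417, 0.1014]
contact_force: [-7.3, -0.1, -2.4]
eef_pos: [0.6273, -0.0441, 0.078]
contact_force: [-1.8, 0.8, 6.0]
eef_pos: [0.6362, -0.0446, 0.076]
contact_force: [-0.7, -0.1, 0.1]
t 34.6 pos [636.2 -44.6  76. ] jaw -95.0 axis [ 0.002 -0.    -1.   ] q [-0.23  0.34  1.77  0.    1.03  1.43] F [-0.7 -0.1  0.1] op 0.00 ff 0
 GO [-0.01   0.002 -0.006] turn -0.000 (alt 2.000)
141 59.120066444599395 110.50696724091208
```

```bash
H="python3 -m handwheel"
$H '[0,0,0.15,0,0,0,0,0,0.2,0,0,0,0,0,0.2,0,0,0]'| grep -E 'pos|contact'
$H '[-0.077,0.0305,0,0,0,0.0714,-0.077,0.0305,0,0,0,0.0714,-0.077,0.0305,0,0,0,0.0714,-0.077,0.0305,0,0,0,0.0714,-0.077,0.0305,0,0,0,0.0714]' | grep pos
$H '[-0.077,0.0305,0,0,0,0.0714,-0.077,0.0305,0,0,0,0.0714,-0.077,0.0305,0,0,0,0.0714,-0.077,0.0305,0,0,0,0.0714,-0.077,0.0305,0,0,0,0.0714]' 0.65 | grep pos
$H '[-0.077,0.0305,0,0,0,0.0714,-0.077,0.0305,0,0,0,0.0714,-0.077,0.0305,0,0,0,0.0714,-0.077,0.0305,0,0,0,0.0714,0,0,0,0,0,0]' | grep pos
$H '[0,0,0,0,0,0,0,0,0,0,0,0,0,0,0,0,0,0]' | grep pos
cat > now.py <<'E'
from h import *
for n in('top','scene'):
    W,p=cloud(n);P=W.reshape(-1,3)*1000;L=P[:,:2]-N;x=L@EX;y=L@EY;z=P[:,2];w=p.min(2).ravel()>90
    k=w&(abs(y)<78)&(abs(y)>25)&(x>40)&(x<130)&(z>76)&(z<150);print(n,'bar',k.sum(),np.median(x[k]).round(1),np.median(z[k]).round(1))
for c in(nest(0,50),nest(0,-50)):print(c.round(1));look(c,z=(66,80))
go(474.3,19.2,18,-5)
E
python3 now.py
```

```text
eef_pos: [0.6339, -0.044, 0.1577]
contact_force: [0.6, -0.9, 1.5]
eef_pos: [0.5766, -0.021, 0.1582]
eef_pos: [0.5188, 0.0018, 0.1581]
eef_pos: [0.4716, 0.0207, 0.1577]
eef_pos: [0.4739, 0.0196, 0.1581]
top bar 129 91.6 132.5
scene bar 183 96.9 132.8
[474.7  19.9]
top 20 [460.1   2.5] [9.4 8.7] 3.5 z 72.5
scene 164 [476.2  19.6] [48.1 38.7] 83.9 z 71.6
[465.9 -79.7]
top 239 [466.1 -81.2] [44.1 36.5] 85.7 z 72.0
scene 193 [467.6 -80.9] [49.2 38.9] 84.2 z 71.7
t 36.7 pos [473.3  19.8 157.7] jaw -5.0 axis [-0.  0. -1.] q [-0.17 -0.12  2.11  0.    1.15 -0.09] F [-0.5 -0.1 -0.6] op 0.65 ff 0
 GO [ 0.006 -0.004 -0.931] turn 0.000 (alt -2.000)
```

```bash
H="python3 -m handwheel"
$H '[0.004,0,-0.22,0,0,0,0,0,-0.22,0,0,0,0,0,-0.22,0,0,0,0,0,-0.17,0,0,0,0,0,-0.096,0,0,0]'| grep -E 'pos|contact'
$H '[0,0,0,0,0,0,0,0,0,0,0,0,0,0,0,0,0,0,0,0,0,0,0,0,0,0,0,0,0,0]' 0 60| grep -E 'pos|contact|open|fing'
$H '[0,0,0.04,0,0,0,0,0,0.1,0,0,0,0,0,0.2,0,0,0,0,0,0.22,0,0,0,0,0,0.22,0,0,0]'| grep -E 'pos|contact|open|fing'
$H '[0,0,0.2,0,0,0,0.054,0.2217,0,0,0,0,0.054,0.2217,0,0,0,0,0.054,0.2217,0,0,0,0,0.054,0.2217,0,0,0,0]'| grep -E 'pos'
$H '[0.054,0.2217,0,0,0,0,0.054,0.2217,0,0,0,0,0.054,0.2217,0,0,0,0,0.054,0.2217,0,0,0,0,0.054,0.2217,0,0,0,0]'| grep -E 'pos'
$H '[0.054,0.2217,0,0,0,0,0,0,0,0,0,0,0,0,0,0,0,0]'| grep -E 'pos|open|fing'
python3 - <<'E'
exec(open('held.py').read())
go(555,352,11)
E
```

```text
eef_pos: [0.4713, 0.0203, 0.0154]
contact_force: [-0.5, -0.4, 0.2]
eef_pos: [0.4744, 0.0199, 0.0199]
contact_force: [0.3, -0.2, -2.4]
opening: 0.411
finger_force: 61.6
eef_pos: [0.473, 0.0201, 0.1374]
contact_force: [0.4, -1.2, -3.5]
opening: 0.417
finger_force: 61.6
eef_pos: [0.5063, 0.1543, 0.1672]
eef_pos: [0.5466, 0.321, 0.1666]
eef_pos: [0.5544, 0.3541, 0.166]
opening: 0.411
finger_force: 61.7
scene 381 rel [-28.8 -28.6  -3.1] [32.6 25.9 57.6] z [164.6 187.1 221.4]
top 382 rel [-31.6 -27.2  -6.9] [28.1 18.7 75.6] z [166.6 181.1 223. ]
t 39.2 pos [554.3 352.1 165.9] jaw -5.0 axis [-0.001 -0.001 -1.   ] q [ 0.41  0.28  1.66 -0.    1.19  0.5 ] F [ 0.4 -0.3 -2.9] op 0.42 ff 62
 GO [ 4.000e-03 -1.000e-03 -1.033e+00]
```

```bash
H="python3 -m handwheel"
$H '[0,0,-0.24,0,0,0,0,0,-0.24,0,0,0,0,0,-0.24,0,0,0,0,0,-0.15,0,0,0,0,0,-0.08,0,0,0]'| grep -E 'pos|contact'
$H '[0,0,-0.03,0,0,0,0,0,-0.015,0,0,0,0,0,0,0,0,0]'| grep -E 'pos|contact'
$H '[0,0,-0.01,0,0,0,0,0,0,0,0,0]' | grep -E 'pos|contact'
$H '[0,0,-0.01,0,0,0,0,0,0,0,0,0]' | grep -E 'pos|contact'
```

```text
eef_pos: [0.5519, 0.3497, 0.0191]
contact_force: [-0.7, 0.7, -3.6]
eef_pos: [0.5561, 0.3526, 0.0184]
contact_force: [0.3, 0.5, -3.4]
eef_pos: [0.5562, 0.3531, 0.0173]
contact_force: [-0.4, -0.1, -2.3]
eef_pos: [0.5551, 0.3528, 0.0144]
contact_force: [-0.3, 0.0, -2.8]
```

```bash
H="python3 -m handwheel"
$H '[0,0,-0.01,0,0,0,0,0,0,0,0,0]' | grep -E 'pos|contact'
$H '[0,0,-0.008,0,0,0,0,0,0,0,0,0]' | grep -E 'pos|contact'
$H '[0,0,-0.008,0,0,0,0,0,0,0,0,0]' | grep -E 'pos|contact'
```

```text
eef_pos: [0.5546, 0.3525, 0.012]
contact_force: [0.3, -0.3, -3.8]
eef_pos: [0.5548, 0.3526, 0.0108]
contact_force: [-0.1, -0.2, -3.0]
eef_pos: [0.5549, 0.3526, 0.0107]
contact_force: [-2.4, -1.9, 3.6]
```

```bash
H="python3 -m handwheel"
$H '[0,0,0,0,0,0,0,0,0,0,0,0,0,0,0,0,0,0]' 0.65| grep -E 'pos|contact|open'
$H '[0,0,0.1,0,0,0,0,0,0.22,0,0,0,0,0,0.24,0,0,0,0,0,0.24,0,0,0,0,0,0.18,0,0,0]'| grep -E 'pos'
$H '[-0.0493,-0.2408,0,0,0,0,-0.0493,-0.2408,0,0,0,0,-0.0493,-0.2408,0,0,0,0,-0.0493,-0.2408,0,0,0,0]'| grep pos
$H '[-0.0493,-0.2408,0,0,0,0,-0.0493,-0.2408,0,0,0,0,-0.0493,-0.2408,0,0,0,0,-0.0493,-0.2408,0,0,0,0]'| grep pos
$H '[-0.0493,-0.2408,0,0,0,0,-0.0493,-0.2408,0,0,0,0,-0.0493,-0.2408,0,0,0,0,-0.0493,-0.2408,0,0,0,0]'| grep pos
$H '[0,0,0,0,0,0,0,0,0,0,0,0,0,0,0,0,0,0]'| grep pos
python3 - <<'E'
from h import *
look((555,352),z=(61,72));look(nest(0,-50),z=(66,80));go(466.2,-81,18,-5)
E
```

```text
eef_pos: [0.5552, 0.3527, 0.01]
contact_force: [0.6, -0.4, 0.5]
opening: 0.65
eef_pos: [0.556, 0.3531, 0.1618]
eef_pos: [0.525, 0.207, 0.1584]
eef_pos: [0.4954, 0.062, 0.1582]
eef_pos: [0.4658, -0.0826, 0.1582]
eef_pos: [0.4663, -0.0809, 0.1576]
top 221 [555.  351.7] [45.8 36.7] 85.8 z 65.5
scene 92 [556.3 351.8] [48.6 37.5] 85.8 z 64.7
top 19 [457.5 -65.4] [12.6  6.7] 64.1 z 73.0
scene 192 [467.6 -80.1] [48.6 38.9] 86.2 z 71.4
t 42.8 pos [466.2 -79.7 156.8] jaw -4.9 axis [ 0.  0. -1.] q [-0.38 -0.12  2.11  0.    1.15 -0.3 ] F [ 1.   1.3 -0. ] op 0.65 ff 0
 GO [-0.    -0.008 -0.925] turn -0.002 (alt 1.998)
```

```bash
H="python3 -m handwheel"
$H '[0,0,-0.22,0,0,0,0,0,-0.22,0,0,0,0,0,-0.22,0,0,0,0,0,-0.17,0,0,0,0,0,-0.096,0,0,0]'| grep -E 'pos|contact'
$H '[0,0,0,0,0,0,0,0,0,0,0,0,0,0,0,0,0,0,0,0,0,0,0,0,0,0,0,0,0,0]' 0 60| grep -E 'pos|contact|open|fing'
$H '[0,0,0.04,0,0,0,0,0,0.1,0,0,0,0,0,0.2,0,0,0,0,0,0.22,0,0,0,0,0,0.22,0,0,0]'| grep -E 'pos|contact|open|fing'
$H '[0,0,0.2,0,0,0,-0.0159,0.2625,0,0,0,0,-0.0159,0.2625,0,0,0,0,-0.0159,0.2625,0,0,0,0,-0.0159,0.2625,0,0,0,0]'| grep -E 'pos'
$H '[-0.0159,0.2625,0,0,0,0,-0.0159,0.2625,0,0,0,0,-0.0159,0.2625,0,0,0,0,-0.0159,0.2625,0,0,0,0,-0.0159,0.2625,0,0,0,0]'| grep -E 'pos'
$H '[-0.0159,0.2625,0,0,0,0,-0.0159,0.2625,0,0,0,0,0,0,0,0,0,0,0,0,0,0,0,0]'| grep -E 'pos|open|fing'
$H '[0,0,-0.24,0,0,0,0,0,-0.24,0,0,0,0,0,-0.24,0,0,0,0,0,-0.15,0,0,0,0,0,-0.08,0,0,0]'| grep -E 'pos|contact'
$H '[0,0,-0.03,0,0,0,0,0,-0.015,0,0,0,0,0,0,0,0,0]'| grep -E 'pos|contact'
```

```text
eef_pos: [0.4638, -0.0789, 0.0144]
contact_force: [-0.3, 0.7, 0.3]
eef_pos: [0.4664, -0.0809, 0.0187]
contact_force: [-0.3, -0.2, -2.8]
opening: 0.415
finger_force: 61.6
eef_pos: [0.4655, -0.0808, 0.1365]
contact_force: [0.5, -0.9, -2.9]
opening: 0.413
finger_force: 61.5
eef_pos: [0.4564, 0.0778, 0.1662]
eef_pos: [0.4441, 0.2754, 0.166]
eef_pos: [0.4392, 0.3541, 0.1655]
opening: 0.412
finger_force: 61.7
eef_pos: [0.4375, 0.3496, 0.0188]
contact_force: [-1.3, -0.5, -2.8]
eef_pos: [0.4412, 0.3525, 0.0171]
contact_force: [-0.1, -0.1, -2.2]
```

```bash
H="python3 -m handwheel"
$H '[0,0,-0.015,0,0,0,0,0,-0.012,0,0,0,0,0,0,0,0,0]'| grep -E 'pos|contact'
$H '[0,0,-0.008,0,0,0,0,0,0,0,0,0]' | grep -E 'pos|contact'
$H '[0,0,-0.007,0,0,0,0,0,0,0,0,0]' | grep -E 'pos|contact'
$H '[0,0,-0.005,0,0,0,0,0,0,0,0,0]' | grep -E 'pos|contact'
```

```text
eef_pos: [0.4404, 0.3525, 0.0125]
contact_force: [-0.6, 0.0, -3.2]
eef_pos: [0.4399, 0.3523, 0.0106]
contact_force: [0.3, 0.3, -2.8]
eef_pos: [0.44, 0.3524, 0.0097]
contact_force: [-0.6, -0.1, -1.0]
eef_pos: [0.4401, 0.3524, 0.0096]
contact_force: [-2.7, -1.6, 4.7]
```

```bash
H="python3 -m handwheel"
$H '[0,0,0,0,0,0,0,0,0,0,0,0,0,0,0,0,0,0]' 0.65| grep -E 'pos|contact|open'
$H '[0,0,0.1,0,0,0,0,0,0.22,0,0,0,0,0,0.24,0,0,0,0,0,0.24,0,0,0,0,0,0.24,0,0,0]'| grep -E 'pos'
$H '[0,-0.27,0,0,0,0,0,-0.27,0,0,0,0,0,-0.27,0,0,0,0,0,-0.27,0,0,0,0,0,-0.27,0,0,0,0]'| grep pos
$H '[0,0,0,0,0,0,0,0,0,0,0,0,0,0,0,0,0,0]'| grep -E 'time|pos'
python3 - <<'E'
from h import *
look((555,352),z=(61,72));look((440,352),z=(61,72));look((504,-197),z=(86,100))
a,_=imaging.read_camera('scene');b,_=imaging.read_camera('top')
cv2.imwrite('pics/f.png',np.vstack([a[120:420],b[130:350]]))
E
```

```text
eef_pos: [0.4401, 0.3524, 0.0086]
contact_force: [0.2, -0.3, 0.1]
opening: 0.651
eef_pos: [0.4396, 0.3521, 0.1659]
eef_pos: [0.4395, 0.1482, 0.1646]
time: 47.95
eef_pos: [0.44, 0.1498, 0.1647]
top 66 [572.1 333.3] [29.5 12.6] 86.2 z 65.4
scene 26 [572.  334.6] [29.6 13.5] 87.9 z 64.5
top 150 [440.7 356.6] [30.6 36. ] 86.0 z 65.5
scene 90 [442.  348.9] [46.8 39.1] 84.6 z 64.5
top 188 [ 503.8 -197.8] [14.2 59.7] 84.6 z 91.7
scene 172 [ 506.9 -198.6] [16.4 60.5] 85.2 z 91.4
```

View pics/f.png

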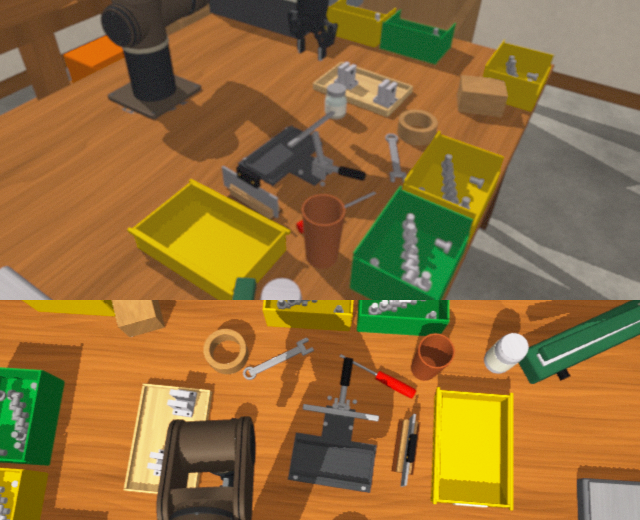

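Both clevises are in the tray: one at (440,352), and the other, which was knocked aside, at about (580,325). I'll check that the second is still standing fully inside.

Run:
```python
from h import *
look((580,325),z=(61,72),h=45);look((580,325),z=(12,19.5),h=50,n=('top',))
look((440,352),z=(61,72),n=('scene',))
p,_=imaging.read_camera('top');cv2.imwrite('pics/z.png',cv2.resize(p[205:340,115:225],(440,540)))
print(ctrl.get_state()['time'])
```

```text
top 219 [583.4 324.8] [45.3 36.5] 85.7 z 65.3
scene 95 [584.8 325.6] [46.9 38.2] 80.6 z 64.6
top 193 [586.2 320. ] [58.4 65.8] 86.5 z 16.6
scene 86 [442.  350.4] [50.6 38.9] 87.9 z 64.5
48.6
```

View pics/z.png

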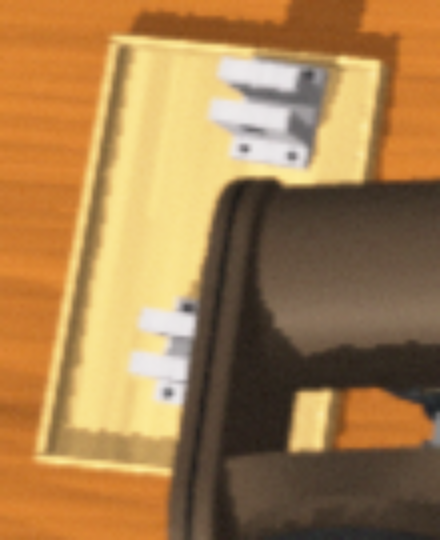

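```bash
python3 -c "
from plant import ctrl
print(ctrl.sign_off())"
```

```text
the job is handed in; nothing more can be done
None
```

The job is handed in, verdict not shown: both clevises (two were present) were clamped and gauged in the nest with the blade level and centred, the blade is back fully down in its stand, the clamp is open, and both stand upright in the tray (one was knocked about 4 cm there but is still inside).

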